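# Load the board tester

## Task

Move every circuit board that stands in the black storage rack into the test cradle: slide it up out of its slot by the coloured bar on its top edge and stand it upright, right down in the cradle slot whose tags have the bar's colour, without letting any board tip over. Push the pin of the red test probe fully into the framed socket on the front of the tester, and when all of this is in place press the green start button on the tester all the way down and let it go. Then, to show that a test is running, hang the amber beacon by its handle bar on the hook on top of the tester, and leave the other things on the bench where they are.

Things in the scene. Friction and masses are not known exactly. Their poses are not given: they have to be found in the camera images.
- rack: Black storage rack, fixed; the boards stand in it at the start. Base 115 (its x) by 190 mm (its y); four slots along its x, at y = -72, -24, +24, +72 mm, 6 mm wide, 94 mm long between grey end strips. Slot floor 8 mm, tops of slot walls 40 mm above the bench. Origin: centre of the underside, on the bench; z up.
- cradle: Aluminium test cradle with white slot guides, fixed. Base 160 (its x) by 190 mm (its y); four slots along its x, at y = -72, -24, +24, +72 mm, 100 mm long, 10 mm above the bench; 6.5 mm wide in the lower 26 mm, then flared to a funnel 18 mm wide, top 49 mm above the bench. At both ends of each slot a flat tag: red, yellow, green or blue. Origin: centre of the underside; z up.
- board_red: Circuit board with a red grip bar on its top edge, 60 to 130 g, standing on edge. Green board 90 mm long (its x), 3 mm thick (y), 76 mm high; bar on top 84 mm long, 10 mm thick, 76 to 89 mm above the origin: pinch it across its thickness. Chips on the faces end below 60 mm. Origin: middle of the lower edge; z up the board. May be absent. Either way round fits.
- board_yellow: Circuit board with a yellow grip bar on its top edge, 60 to 130 g, standing on edge. Green board 90 mm long (its x), 3 mm thick (y), 76 mm high; bar on top 84 mm long, 10 mm thick, 76 to 89 mm above the origin: pinch it across its thickness. Chips on the faces end below 60 mm. Origin: middle of the lower edge; z up the board. May be absent. Either way round fits.
- board_green: Circuit board with a green grip bar on its top edge, 60 to 130 g, standing on edge. Green board 90 mm long (its x), 3 mm thick (y), 76 mm high; bar on top 84 mm long, 10 mm thick, 76 to 89 mm above the origin: pinch it across its thickness. Chips on the faces end below 60 mm. Origin: middle of the lower edge; z up the board. May be absent. Either way round fits.
- board_blue: Circuit board with a blue grip bar on its top edge, 60 to 130 g, standing on edge. Green board 90 mm long (its x), 3 mm thick (y), 76 mm high; bar on top 84 mm long, 10 mm thick, 76 to 89 mm above the origin: pinch it across its thickness. Chips on the faces end below 60 mm. Origin: middle of the lower edge; z up the board. May be absent. Either way round fits.
- slot_red (a point): Middle of the floor of the cradle slot with the red tags, 10 mm above the bench; x along the slot, z up. A seated red board has its origin here, within the slack of the slot (5 mm along, 2 mm across).
- slot_yellow (a point): Middle of the floor of the cradle slot with the yellow tags, 10 mm above the bench; x along the slot, z up. A seated yellow board has its origin here, within the slack of the slot (5 mm along, 2 mm across).
- slot_green (a point): Middle of the floor of the cradle slot with the green tags, 10 mm above the bench; x along the slot, z up. A seated green board has its origin here, within the slack of the slot (5 mm along, 2 mm across).
- slot_blue (a point): Middle of the floor of the cradle slot with the blue tags, 10 mm above the bench; x along the slot, z up. A seated blue board has its origin here, within the slack of the slot (5 mm along, 2 mm across).
- tester: Low black tester, fixed to the bench, 120 mm deep (its x), 160 mm wide, 66 mm high, with a grey front panel that faces the robot, towards its -x. A round socket with a red square frame is in the middle of the panel; a red stripe on the panel's top edge is right above it; a green start button (-y side) and a hook (+y side) are on top. Origin: centre of the underside.
- hook_seat (a point): Middle of the level arm of the steel hook that stands on the tester's +y side, 165 mm above the bench. The arm is 8 mm thick and points towards the robot (tester's -x): from its upright post, 33 mm behind this point, to 27 mm in front of it, where the tip turns up and ends 18 mm above this point. Axes as the tester's.
- beacon: Amber warning beacon with a hanging handle, 90 g, standing on the bench: round body 40 mm across, 34 mm high; over it a window 36 mm wide (its y), from 34 to 80 mm high, open to front and back (its x); then a level black bar along its y, 8 by 8 mm, at 80 to 88 mm; on top a yellow grip block 14 mm (x) by 24 mm (y), at 88 to 118 mm. Origin: centre of the underside; z up.
- beacon_bar (a point): Centre of the beacon's handle bar, 84 mm above the beacon's origin. When it hangs, the bar lies across the hook's arm, this point 8 mm above the arm's middle line.
- jack (a point): Centre of the socket's mouth in the tester's front panel, 33 mm above the bench: a level round hole that runs along the tester's +x, 7.5 mm wide with a 3 mm chamfer, 26 mm deep. Axes as the tester's.
- start (a joint): Green start button on the tester, 28 mm across: travel in m, 0 released, 0.006 fully down (about 5 N); springs back.
- start_top (a point): Middle of the start button's top face; press straight down.
- probe: Test probe lying loose on the bench, 30 to 60 g: red square handle with black bands, 48 mm long (its x, -24 to +24 mm), 16 by 16 mm; from its +x end a steel pin 5 mm thick, 24 mm long, on the centre line. Origin: middle of the handle's underside, centre line 8 mm above it. The pin is fully in when the handle meets the panel.
- probe_tip (a point): End of the probe's pin, on its centre line: 48 mm along the probe's +x from its origin and 8 mm up.
- spool: Steel-coloured solder spool, 54 mm across, 40 mm high; not part of the job. Origin at its underside.
- tape: Roll of red tape lying flat, 58 mm across, 19 mm high; not part of the job. Origin at its underside.
- multitool: Folded steel multi-tool, 100 by 34 by 18 mm; not part of the job. Origin at its underside.
- flux: White flux bottle, 40 mm across, 85 mm high; not part of the job. Origin at its underside.
- driver: Screwdriver lying on the bench; not part of the job. Origin at its underside.
Not all that is in view belongs to the job. There is more than one size of the beacon; the job needs the middle-sized.

How it is judged:
By the outcome, as a careful person would: the job done as asked, in the order asked, and still so for the second after the job is handed in, with the robot touching nothing.
Of board_red, board_yellow, board_green, board_blue only 2 to 4 are there at a start; the rules pass over those that are not, and their reading is None.
At some moment in a run one of probe may be knocked a few centimetres aside while the robot is not near it.
It also fails if it takes over 210 s, if anything falls off the work surface, if the arm or the gripper's body presses on something with over 40 N, if the wrist force passes 120 N, or if a joint passes its speed limit or range.

## Robot

A 6-joint arm with a two-finger parallel gripper is mounted at the origin on the work surface. World frame = base frame: x ahead of the robot, y to its left, z up, the work surface at z = 0. Lengths are in mm, angles in rad, forces in N, time in s.
With the tool pointing down it reaches from about 350 to 725 mm from the base axis. Payload 6 kg.
Tool frame: the origin (TCP) lies at the very end of the fingers, on their centre line; the grasp point (between the pads) lies 19 mm behind it (robot.grasp_offset is the distance from the TCP to the grasp point, in mm); z points along the fingers, y is the line along which they close (so a half turn about z gives the same grasp; the last joint's range is limited). The gripper opens to 85 mm and grips with 20 to 120 N. Pads are 22 mm wide; open, the fingers measure 114 mm over their backs; the gripper's body (76 mm by 85 mm) begins 54 mm behind the grasp point. The pads swing forward as they close: fully open they stand 13 mm farther back than shut.
Start: joints at [1.557, 0.04, 0.085, 0, -1.615, -0.334], TCP at [204.471, 564.061, 231.261] pointing down, gripper open.
Joint ranges: [-2.56, 2.56], [-1.29, 2.01], [-1.08, 1.49], [-3.29, 1.98], [-2.81, -0.18], [-2.99, 2.99]. Speed limits (rad/s): [2.57, 2.57, 3.01, 3.14, 3.14, 3.14].

## Interface

Orientations are given as a unit quaternion [x, y, z, w].
In Python, from cell import robot, get_image, ticket gives the robot as it stands.
- The arm moves only by the shell command python3 -m jog 'ROWS'. ROWS is text: rows parted by semicolons, each of 7 numbers parted by spaces: the opening, from -1 (shut) to 1 (fully open), then the shift along the tool's x, y, z in m, then the turn, a rotation vector about the tool's x, y, z in rad. A call has 1 to 12 rows; each row shifts and turns the commanded pose from where the row before left it, along the tool's axes as they then stand; what a row does not reach is not made up. A row lasts 1/10 s, in which the tool goes at most 50 mm and 8.59 degrees, less where a joint would pass 70% of its speed; a pose out of reach is approached as far as the arm can. A call with a gripper value outside its range is refused whole. The fingers move at their own pace and stop on an object; the grip force is fixed at half the most. Time passes only in rows, so rows that do not move let the fingers close. It gives the time, the measured TCP pose, the force, the opening and the grip force at its end, in the units of the state.
- robot.get_state(): the state, without advancing time (a new reading comes with each control period).
- get_image(name): name is "side" or "top"; returns a dict with "frame" (384x512x3 uint8, red, green, blue), "z_map" (384x512 float32, mm along the optical axis (not along the pixel's ray), 0 where there is no reading), "fx", "fy", "cx", "cy" (pixels), "rvec" (rotation vector, rad) and "tvec" (3), from world to camera coordinates, as OpenCV has them. Camera axes: x right, y down, z forward; pixel columns grow to the right and rows downward; lengths in mm; the calibration is good to about 2 mm. A picture is of the moment at which its call begins.
- ticket.close_job(): hands the job in; it is judged then, once.
The state is a dict: "clock": time; "joint_positions": joint angles; "joint_velocities": joint speeds; "tau": joint torques, N m; "tcp_pos": TCP position; "eef_rot": TCP orientation; "force": force on the tool from outside, world axes, zero at the start; "ft_torque": the same for the moment, N m; "finger_gap": finger opening in mm; "grasp_force": force on a finger pad.
Only numpy, scipy, OpenCV 4.12 (cv2) and the standard library are available. Lean on these libraries where they do the work, as an engineer would, in place of code of your own. Each camera call takes 0.05 s, during which the arm holds its last target. There are 200 camera calls.

## Working session

There is one attempt and no reset: what is moved stays moved. The work goes in short steps, Python scripts to look and compute and a shell command to move; the robot and the scene stay as the last step left them, time stands still between calls to the robot, and variables do not carry over. Pictures are saved under pics/ and viewed, at most 14 in all, crops included, and the job is handed in when it is done.

```bash
ls; mkdir -p pics
cat > h.py <<'E'
import numpy as np, cv2
from cell import robot, get_image, ticket
from scipy.spatial.transform import Rotation as R
def cam(im):
    Rm=cv2.Rodrigues(np.array(im["rvec"],float))[0]; t=np.array(im["tvec"],float).ravel(); return Rm,t
def ray(im,u,v,z):
    Rm,t=cam(im); d=Rm.T@np.array([(u-im["cx"])/im["fx"],(v-im["cy"])/im["fy"],1.]); c=-Rm.T@t
    return c+d*(z-c[2])/d[2]
def cloud(im):
    Rm,t=cam(im); Z=im["z_map"]; v,u=np.mgrid[:Z.shape[0],:Z.shape[1]]
    P=np.stack([(u-im["cx"])/im["fx"]*Z,(v-im["cy"])/im["fy"]*Z,Z],-1)
    W=(P-t)@Rm; W[Z<=0]=np.nan; return W
def proj(im,p):
    Rm,t=cam(im); q=Rm@np.array(p,float)+t; return q[0]/q[2]*im["fx"]+im["cx"],q[1]/q[2]*im["fy"]+im["cy"]
def save(im,name,crop=None,s=1.5):
    f=im["frame"][:,:,::-1]
    if crop: a,b,c,d=crop; f=f[b:d,a:c]
    cv2.imwrite("pics/"+name,cv2.resize(f,None,fx=s,fy=s,interpolation=cv2.INTER_CUBIC))
E
python3 - <<'E'
from h import *
import pickle
for n in("side","top"):
    im=get_image(n); save(im,n+"0.png"); pickle.dump(im,open(n+"0.pkl","wb"))
    Rm,t=cam(im); print(n,-Rm.T@t,Rm[2],im["fx"])
print(robot.get_state(), robot.grasp_offset)
E
```

```text
pics
side [  97.98023197 -470.04642677  733.66475354] [ 0.46869385  0.56118504 -0.68220043] 372.8057032539012
top [ 417.06696863   22.03585785 1338.93496493] [ 0.09313516 -0.01811809 -0.99548861] 430.7350829352237
{'clock': 0.1, 'joint_positions': array([ 1.55668376e+00,  4.07576876e-02,  8.39064279e-02, -4.28266729e-04,
       -1.61548292e+00, -3.33691835e-01]), 'joint_velocities': array([ 0.00051602, -0.0020899 ,  0.00239328,  0.00220374, -0.00087999,
        0.00054433]), 'tau': array([-4.78093716e-03, -3.69346833e+01,  3.48284805e+01,  6.95180610e+00,
       -4.60477881e-03,  2.25222124e-06]), 'tcp_pos': array([204.32869812, 563.82420677, 230.36909031]), 'eef_rot': array([ 9.84918394e-01, -1.73017687e-01, -8.88577526e-05,  7.93166369e-04]), 'force': array([0.89147838, 0.03506908, 0.59406843]), 'ft_torque': array([-0.01657218, -0.02942609,  0.00288438]), 'grasp_force': 0.0, 'finger_gap': 85.17731326791154} 18.700000000000003
```

View pics/top0.png

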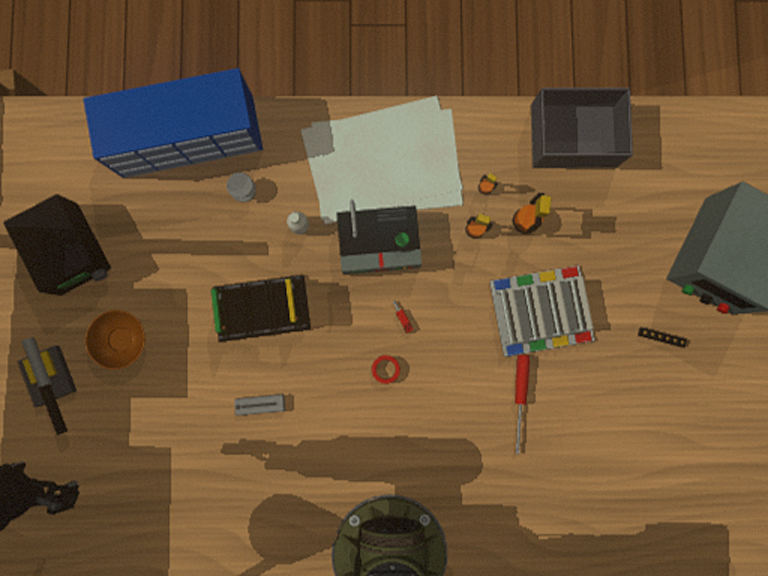

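View pics/side0.png

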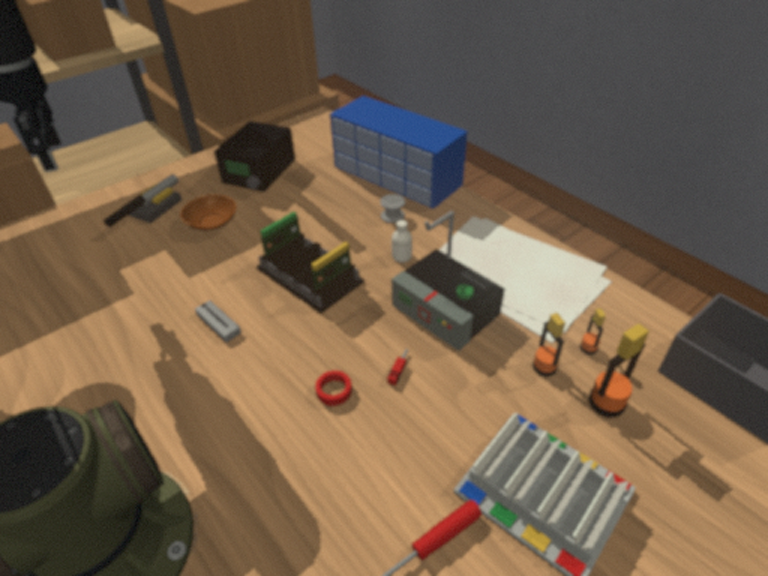

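Top view (picture pixels): the rack is at (262,308), with a green board at (216,310) and a yellow one at (291,300). The tester is at (380,240), with the hook on its left side, the button at (402,240) and the red stripe at (381,260). The probe is at (402,316), pin up-left. The cradle is at (542,310), with tags blue, green, yellow, red from left to right. There are three beacons: large (528,213), middle (478,228) and small (487,184). The side view agrees with this.

```bash
cat >> h.py <<'E'
HS={"red":[((0,120,70),(8,255,255)),((172,120,70),(180,255,255))],"yellow":[((20,120,80),(34,255,255))],"green":[((40,80,40),(85,255,255))],"blue":[((100,120,60),(130,255,255))],"orange":[((5,150,90),(19,255,255))]}
def blobs(im,col,roi,minA=8):
    """world-region roi (x0,x1,y0,y1,z0,z1) on the depth cloud; colour blobs"""
    W=cloud(im); h=cv2.cvtColor(im["frame"],cv2.COLOR_RGB2HSV); m=np.zeros(h.shape[:2],np.uint8)
    for a,b in HS[col]: m|=cv2.inRange(h,a,b)
    x0,x1,y0,y1,z0,z1=roi
    with np.errstate(invalid="ignore"):
        m[~((W[...,0]>x0)&(W[...,0]<x1)&(W[...,1]>y0)&(W[...,1]<y1)&(W[...,2]>z0)&(W[...,2]<z1))]=0
    n,L,S,C=cv2.connectedComponentsWithStats(m); out=[]
    for i in range(1,n):
        if S[i,4]<minA: continue
        P=W[L==i]; r=cv2.minAreaRect(P[:,:2].astype(np.float32))
        out.append(dict(A=int(S[i,4]),c=C[i],med=np.median(P,0),zr=np.percentile(P[:,2],[5,95]),box=cv2.boxPoints(r),rc=r,P=P))
    return out
def tri(i1,p1,i2,p2):
    M=[];
    for im in(i1,i2):
        Rm,t=cam(im);K=np.array([[im["fx"],0,im["cx"]],[0,im["fy"],im["cy"]],[0,0,1]]);M.append(K@np.c_[Rm,t])
    X=cv2.triangulatePoints(M[0],M[1],np.array(p1,float),np.array(p2,float)).ravel(); return X[:3]/X[3]
E
python3 - <<'E'
from h import *
import pickle
np.set_printoptions(precision=1,suppress=True)
I={n:pickle.load(open(n+"0.pkl","rb")) for n in("side","top")}
T=I["top"]
for nm,(u,v) in dict(rack=(262,308),tester=(380,240),probe=(402,316),cradle=(542,310),beacon=(478,228),gb=(216,310),yb=(291,300)).items(): print(nm,ray(T,u/1.5,v/1.5,30))
def show(tag,col,roi):
    for n in I:
        for b in blobs(I[n],col,roi):
            print(tag,n,col,b["A"],"px",b["c"],"med",b["med"],"z",b["zr"],"rect",np.array(b["rc"][0]),np.array(b["rc"][1]),round(b["rc"][2],1))
c=ray(T,542/1.5,310/1.5,30)
for col in("red","yellow","green","blue"): show("tag",col,(c[0]-120,c[0]+130,c[1]-140,c[1]+140,-5,60))
r=ray(T,262/1.5,308/1.5,30)
for col in("yellow","green"): show("board",col,(r[0]-130,r[0]+130,r[1]-150,r[1]+150,80,115))
t=ray(T,380/1.5,240/1.5,60)
for col in("red","green"): show("tester",col,(t[0]-150,t[0]+120,t[1]-120,t[1]+120,20,100))
p=ray(T,402/1.5,316/1.5,10); show("probe","red",(p[0]-60,p[0]+60,p[1]-50,p[1]+50,-5,40))
b=ray(T,478/1.5,228/1.5,100)
for col in("yellow","orange"): show("beacon",col,(b[0]-150,b[0]+150,b[1]-180,b[1]+80,5,200))
E
```

```text
rack [494.  253.5  30. ]
tester [631.8  14.1  30. ]
probe [475.9 -29.5  30. ]
cradle [ 486.1 -314.8   30. ]
beacon [ 655.7 -187.7   30. ]
gb [490.6 346.   30. ]
yb [509.8 195.1  30. ]
tag side red 27 px [411.8 318.8] med [ 570.4 -377.9   12.6] z [10.5 13.9] rect [ 570.8 -376.9] [12.9 10.4] 70.0
tag side red 177 px [312.5 341.2] med [ 378.9 -280.1   22.8] z [12.1 26. ] rect [ 380.1 -273.6] [31.2 26.9] 84.9
tag side red 194 px [380.1 375.1] med [ 430.  -402.4   12.1] z [ 9.9 14. ] rect [ 431.2 -402.1] [23.1 31. ] 8.7
tag top red 69 px [379.6 181. ] med [ 566.6 -379.4   12.2] z [ 7.9 16. ] rect [ 566.8 -379.1] [20.2 33.2] 11.4
tag top red 69 px [388.3 224.3] med [ 432.8 -401.6   11.5] z [ 6.5 15.7] rect [ 431.4 -400.5] [32.4 21.6] 89.8
tag top red 86 px [348.3 241.4] med [ 380.6 -272.9   22.9] z [16.2 28.2] rect [ 382.  -273.8] [25.1 30.5] 89.9
tag side yellow 24 px [389.  304.9] med [ 562.1 -328.4   11.9] z [ 8.5 13.9] rect [ 563.8 -327.8] [16.1 11.6] 37.8
tag side yellow 10 px [396.  309.5] med [ 563.3 -344.3   12.7] z [10.7 14.5] rect [ 562.7 -344.3] [4.  8.7] 74.3
tag side yellow 17
[... 3730 characters left out ...]
n side orange 203 px [363.3 238.8] med [ 647.9 -186.7   32.1] z [15.1 36.2] rect [ 653.3 -184.1] [36.1 32. ] 47.9
beacon side orange 53 px [399.5 253.4] med [ 656.1 -274.9   47.1] z [44.  88.4] rect [ 660.1 -274.4] [44.6  7.7] 23.4
beacon side orange 408 px [409.8 261.7] med [ 664.6 -300.8   45.6] z [18.8 48.4] rect [ 672.5 -298.4] [38.8 55.1] 88.0
beacon top orange 60 px [323.8 123.5] med [ 745.7 -206.3   24.9] z [18.3 29.7] rect [ 746.6 -207. ] [25.8 22.6] 55.8
beacon top orange 175 px [350.4 143.7] med [ 676.9 -282.1   46.9] z [37.8 52.6] rect [ 677.2 -282.6] [36.1 52.2] 86.9
beacon top orange 96 px [317.1 152.2] med [ 655.  -182.    32.9] z [21. 38.] rect [ 655.1 -181.6] [36.7 25.5] 67.2
```

```bash
cat >> h.py <<'E'
def to(x,y,z,yaw):
    """turn about tool z, then shift in the turned tool frame (mm), from the measured pose"""
    s=robot.get_state(); r=R.from_quat(s["eef_rot"]); x0=r.as_matrix()[:,0]; a=np.degrees(np.arctan2(x0[1],x0[0]))
    tgt=R.from_matrix(np.c_[[np.cos(np.radians(yaw)),np.sin(np.radians(yaw)),0],[np.sin(np.radians(yaw)),-np.cos(np.radians(yaw)),0],[0,0,-1]])
    rv=(r.inv()*tgt).as_rotvec(); d=tgt.inv().apply(np.array([x,y,z])-s["tcp_pos"])
    print("t",round(s["clock"],1),"tcp",np.round(s["tcp_pos"],1),"yaw",round(a,2),"turn",np.round(rv,3),"shift mm",np.round(d,1),"gap",round(s["finger_gap"],1),"F",np.round(s["force"],1))
E
python3 -c "
from h import *
to(487.5,331.5,170,7.2)"
```

```text
t 0.1 tcp [204.3 563.8 230.4] yaw -19.93 turn [ 0.002  0.    -0.473] shift mm [251.8 266.   60.4] gap 85.2 F [0.9 0.  0.6]
```

```bash
python3 -m jog '1 0 0 0 0 0 -0.12; 1 0 0 0 0 0 -0.12; 1 0 0 0 0 0 -0.12; 1 0 0 0 0 0 -0.113; 1 0.031 0.033 0 0 0 0; 1 0.032 0.033 0 0 0 0; 1 0.032 0.034 0 0 0 0; 1 0.031 0.033 0 0 0 0; 1 0.032 0.033 0.015 0 0 0; 1 0.031 0.033 0.015 0 0 0; 1 0.032 0.034 0.015 0 0 0; 1 0.031 0.033 0.015 0 0 0'; python3 -m jog '1 0 0 0 0 0 0;1 0 0 0 0 0 0;1 0 0 0 0 0 0'
python3 - <<'E'
from h import *
import pickle
to(487.5,331.5,72,7.2)
np.set_printoptions(precision=1,suppress=True)
I={n:pickle.load(open(n+"0.pkl","rb")) for n in("side","top")}
# tester outline: cloud points at z~66, and frame/hook
for n in I:
    W=cloud(I[n]); 
    with np.errstate(invalid="ignore"):
        m=(abs(W[...,0]-635)<110)&(abs(W[...,1]-14)<110)&(W[...,2]>60)&(W[...,2]<73)
        P=W[m]; r=cv2.minAreaRect(P[:,:2].astype(np.float32)); print(n,"top rect",r,np.median(P[:,2]))
        m=(abs(W[...,0]-640)<120)&(abs(W[...,1]-60)<60)&(W[...,2]>110)&(W[...,2]<215)
        P=W[m]; print("hook n",len(P),np.median(P,0) if len(P) else 0,cv2.minAreaRect(P[:,:2].astype(np.float32)), np.percentile(P[:,2],[2,50,98]))
im=get_image("side"); save(im,"side1.png",(240,120,360,240),5)
E
```

```text
clock: 1.3
tcp_pos: [488.8, 330.0, 170.4]
eef_rot: [0.998, 0.063, -0.0, 0.0]
force: [0.8, 1.7, 0.8]
finger_gap: 85.6
grasp_force: 0.0
clock: 1.6
tcp_pos: [487.4, 332.1, 171.5]
eef_rot: [0.998, 0.063, 0.0, -0.0]
force: [-1.0, 0.8, 0.4]
finger_gap: 84.9
grasp_force: 0.0
t 1.6 tcp [487.4 332.1 171.5] yaw 7.2 turn [-0. -0. -0.] shift mm [-0.   0.6 99.5] gap 84.9 F [-1.   0.8  0.4]
side top rect ((628.0487670898438, 18.23430633544922), (122.91942596435547, 162.0887451171875), 4.918509483337402) 65.408728922374
hook n 125 [662.3  63.6 165. ] ((646.3839721679688, 64.40007019042969), (69.05267333984375, 9.777525901794434), 5.149957656860352) [113.  165.  181.7]
top top rect ((632.2422485351562, 18.165603637695312), (120.99333953857422, 160.0613555908203), 4.9774017333984375) 65.61059039665754
hook n 75 [651.5  65.  168. ] ((650.2042236328125, 64.73930358886719), (69.96885681152344, 7.6346211433410645), 4.9349493980407715) [144. 168. 183.]
```

View pics/side1.png

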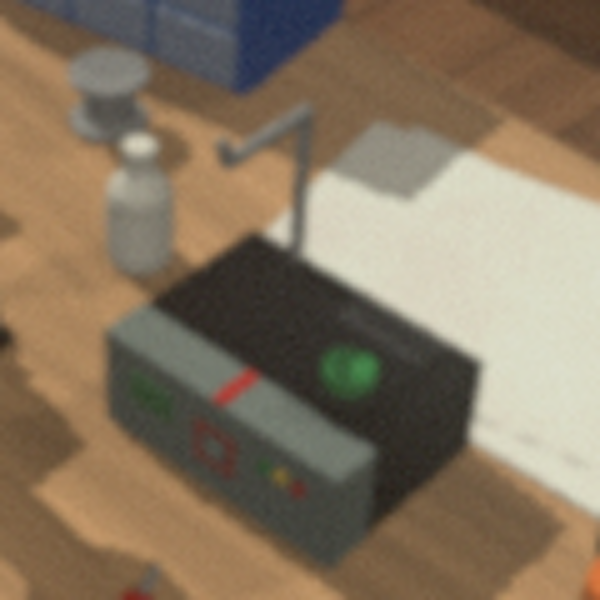

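The side crop shows the red frame at crop (213,447), the stripe at (237,387), the button at (350,372) and the hook with its tip to the front at (225,152). The tester yaw is about 4.95°. Next I grasp the green board.

```bash
python3 -m jog '1 0 0.0006 0.02 0 0 0; 1 0 0 0.02 0 0 0; 1 0 0 0.02 0 0 0; 1 0 0 0.02 0 0 0; 1 0 0 0.0195 0 0 0; 1 0 0 0 0 0 0; 1 0 0 0 0 0 0; 0 0 0 0 0 0 0; -0.5 0 0 0 0 0 0; -1 0 0 0 0 0 0; -1 0 0 0 0 0 0; -1 0 0 0 0 0 0'; python3 -m jog '-1 0 0 0 0 0 0; -1 0 0 0 0 0 0; -1 0 0 0 0 0 0; -1 0 0 0 0 0 0; -1 0 0 0 0 0 0;-1 0 0 0 0 0 0; -1 0 0 0 0 0 0'
python3 - <<'E'
from h import *
to(487.5,331.5,72,7.2)
np.set_printoptions(precision=1,suppress=True)
for n in("side","top"):
    im=get_image(n)
    for b in blobs(im,"green",(400,600,290,370,80,115)): print(n,b["A"],b["med"],b["zr"],b["rc"])
    if n=="side": save(im,"g1.png",(150,110,290,220),4)
E
```

```text
clock: 2.85
tcp_pos: [487.9, 331.0, 72.0]
eef_rot: [0.998, 0.062, 0.0, -0.0]
force: [-0.2, -0.4, -0.0]
finger_gap: 12.5
grasp_force: 0.2
clock: 3.55
tcp_pos: [488.0, 331.1, 72.1]
eef_rot: [0.998, 0.063, 0.0, -0.0]
force: [0.9, 0.1, 3.0]
finger_gap: 8.9
grasp_force: 59.3
t 3.5 tcp [488.  331.1  72.1] yaw 7.18 turn [-0.    -0.001 -0.   ] shift mm [-0.4 -0.5  0.1] gap 8.9 F [0.9 0.1 3. ]
side 15 [512.5 329.6  87.8] [82.6 92.2] ((513.9852294921875, 329.5418395996094), (18.960487365722656, 2.9982097148895264), 8.616655349731445)
side 59 [459.6 323.9  92.4] [83.2 97.4] ((459.2929382324219, 326.2117004394531), (32.530677795410156, 9.790691375732422), 9.463821411132812)
top 36 [460.  326.2  95. ] [87.5 98.1] ((460.1526184082031, 326.77496337890625), (28.0674991607666, 9.863028526306152), 7.346258640289307)
```

View pics/g1.png

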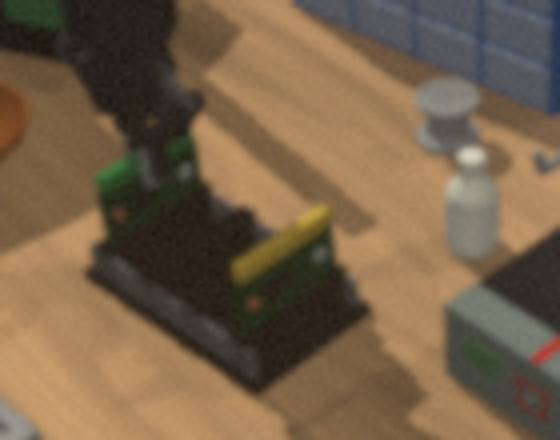

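Side crop: the gripper is holding the green bar at its middle, and the yellow board still stands. I lift it.

```bash
python3 -m jog '-1 0 0 -0.01 0 0 0; -1 0 0 -0.015 0 0 0; -1 0 0 -0.02 0 0 0; -1 0 0 -0.02 0 0 0; -1 0 0 -0.02 0 0 0; -1 0 0 -0.015 0 0 0; -1 0 0 -0.01 0 0 0; -1 0 0 0 0 0 0; -1 0 0 0 0 0 0'; python3 -c "
from h import *
to(482.7,-295.8,182,9.6)"
```

```text
clock: 4.55
tcp_pos: [487.5, 330.9, 181.0]
eef_rot: [0.998, 0.063, -0.001, 0.0]
force: [0.2, 0.8, -1.6]
finger_gap: 8.8
grasp_force: 58.8
t 4.5 tcp [487.5 330.9 181. ] yaw 7.17 turn [ 0.     0.001 -0.042] shift mm [-109.2  617.2   -1. ] gap 8.8 F [ 0.2  0.8 -1.6]
```

```bash
python3 -m jog '-1 0 0 0 0 0 -0.042; -1 -0.0018 0.010 0 0 0 0; -1 -0.0035 0.020 0 0 0 0; -1 -0.0053 0.030 0 0 0 0; -1 -0.0062 0.035 0 0 0 0; -1 -0.0062 0.035 0 0 0 0; -1 -0.0062 0.035 0 0 0 0; -1 -0.0062 0.035 0 0 0 0; -1 -0.0062 0.035 0 0 0 0; -1 -0.0062 0.035 0 0 0 0; -1 -0.0062 0.035 0 0 0 0; -1 -0.0062 0.035 0 0 0 0'; python3 -m jog '-1 -0.0062 0.035 0 0 0 0; -1 -0.0062 0.035 0 0 0 0; -1 -0.0062 0.035 0 0 0 0; -1 -0.0062 0.035 0 0 0 0; -1 -0.0062 0.035 0 0 0 0; -1 -0.0062 0.035 0 0 0 0; -1 -0.0053 0.030 0 0 0 0; -1 -0.0035 0.020 0 0 0 0; -1 -0.0018 0.010 0 0 0 0; -1 0 0 0 0 0 0;-1 0 0 0 0 0 0;-1 0 0 0 0 0 0'
python3 - <<'E'
from h import *
to(482.7,-295.8,74,9.6)
im=get_image("side")
W=cloud(im)
for n in("side","top"):
    im=get_image(n)
    for b in blobs(im,"green",(380,600,-360,-230,60,230)): print(n,b["A"],b["med"],b["zr"],b["rc"])
    for b in blobs(im,"red",(400,560,-110,50,-5,40)): print("probe",n,b["A"],b["med"],b["rc"])
    if n=="side": save(im,"g2.png",(280,120,460,384),2.2)
E
```

```text
clock: 5.75
tcp_pos: [483.9, -16.9, 181.7]
eef_rot: [0.997, 0.083, 0.0, 0.0]
force: [1.5, -0.1, -1.2]
finger_gap: 9.0
grasp_force: 58.8
clock: 6.95
tcp_pos: [482.8, -287.7, 182.0]
eef_rot: [0.996, 0.084, 0.0, 0.0]
force: [0.1, 0.4, -1.2]
finger_gap: 8.7
grasp_force: 58.8
t 7.0 tcp [ 482.8 -287.7  182. ] yaw 9.63 turn [ 0. -0.  0.] shift mm [ -1.4   8.  108. ] gap 8.7 F [ 0.1  0.4 -1.2]
side 202 [ 460.45354031 -292.98585436  205.5180065 ] [175.61188615 208.08846734] ((470.7753601074219, -291.4396667480469), (65.83489990234375, 12.47085952758789), 11.535009384155273)
side 23 [ 446.15469366 -295.10619005  146.61988463] [130.97586836 165.56181529] ((450.05755615234375, -294.2252502441406), (26.314533233642578, 0.7178752422332764), 9.269485473632812)
probe side 128 [462.71556794 -37.58712455  14.49336927] ((470.6592712402344, -32.22285842895508), (60.363765716552734, 14.771669387817383), 28.636756896972656)
top 66 [ 454.47313805 -289.63510473  200.35510581] [142.02626971 207.37564358] ((455.9289855957031, -290.56585693359375), (33.478477478027344, 10.149240493774414), 16.5573673248291)
probe top 79 [469.30694484 -33.05404243  14.86965697] ((467.6273498535156, -34.75746154785156), (47.99771499633789, 16.785110473632812), 29.644458770751953)
```

View pics/g2.png

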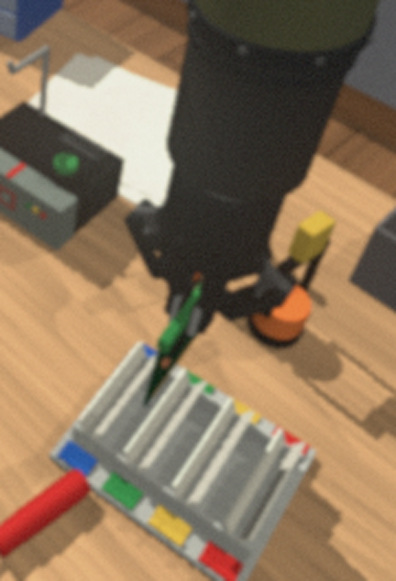

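The board hangs upright and square over the cradle. It needs 8 mm more in tool y, then it goes down into the green slot.

```bash
python3 -m jog '-1 -0.0007 0.004 0 0 0 0; -1 -0.0007 0.004 0 0 0 0; -1 0 0 0 0 0 0; -1 0 0 0.02 0 0 0; -1 0 0 0.02 0 0 0; -1 0 0 0.015 0 0 0; -1 0 0 0.01 0 0 0;-1 0 0 0 0 0 0;-1 0 0 0 0 0 0;-1 0 0 0 0 0 0'; python3 -c "
from h import *
to(482.7,-295.8,74,9.6)"; python3 -m jog '-1 0 0 0.008 0 0 0;-1 0 0 0.008 0 0 0;-1 0 0 0.006 0 0 0;-1 0 0 0.006 0 0 0;-1 0 0 0.005 0 0 0; -1 0 0 0 0 0 0;-1 0 0 0 0 0 0'; python3 -c "
from h import *
to(482.7,-295.8,74,9.6)"
```

```text
clock: 8.1
tcp_pos: [483.3, -296.9, 118.1]
eef_rot: [0.997, 0.084, 0.001, 0.001]
force: [0.7, -0.3, -0.9]
finger_gap: 8.8
grasp_force: 58.8
t 8.1 tcp [ 483.3 -296.9  118.1] yaw 9.58 turn [ 0.001 -0.001 -0.   ] shift mm [-0.4 -1.2 44.1] gap 8.8 F [ 0.7 -0.3 -0.9]
clock: 8.8
tcp_pos: [482.8, -296.6, 83.9]
eef_rot: [0.997, 0.084, -0.0, 0.0]
force: [0.4, 0.4, -1.3]
finger_gap: 8.8
grasp_force: 58.8
t 8.8 tcp [ 482.8 -296.6   83.9] yaw 9.59 turn [ 0.  0. -0.] shift mm [ 0.1 -0.8  9.9] gap 8.8 F [ 0.4  0.4 -1.3]
```

```bash
python3 -m jog '-1 0 0 0.004 0 0 0;-1 0 0 0.003 0 0 0;-1 0 0 0.002 0 0 0;-1 0 0 0.001 0 0 0; -1 0 0 0 0 0 0;-1 0 0 0 0 0 0'; python3 -c "
from h import *
to(482.7,-295.8,74,9.6)
for n in('side','top'):
    im=get_image(n)
    for b in blobs(im,'green',(380,600,-360,-230,60,230)): print(n,b['A'],b['med'],b['zr'],b['rc'])
"
```

```text
clock: 9.4
tcp_pos: [482.8, -296.7, 74.1]
eef_rot: [0.997, 0.084, 0.0, 0.0]
force: [-1.3, 1.0, -0.2]
finger_gap: 9.0
grasp_force: 59.1
t 9.4 tcp [ 482.8 -296.7   74.1] yaw 9.58 turn [ 0. -0. -0.] shift mm [ 0.1 -0.9  0.1] gap 9.0 F [-1.3  1.  -0.2]
side 183 [ 465.31163518 -302.19807441   97.95747179] [ 68.35414926 143.76628521] ((469.5113830566406, -301.4683532714844), (61.765079498291016, 14.553986549377441), 11.312061309814453)
top 33 [ 452.46886793 -299.60525972   96.12860003] [ 82.41385037 102.61914177] ((453.06744384765625, -300.7124328613281), (24.39474105834961, 9.784679412841797), 9.129959106445312)
```

```bash
python3 -m jog '-1 0 0 0.001 0 0 0;-1 0 0 0.001 0 0 0; -1 0 0 0 0 0 0; -0.7 0 0 0 0 0 0;-0.5 0 0 0 0 0 0;-0.4 0 0 0 0 0 0;-0.4 0 0 0 0 0 0; -0.4 0 0 -0.01 0 0 0; -0.4 0 0 -0.02 0 0 0; -0.4 0 0 -0.03 0 0 0; -0.4 0 0 -0.03 0 0 0;0 0 0 -0.03 0 0 0'; python3 -m jog '1 0 0 0 0 0 0;1 0 0 0 0 0 0;1 0 0 0 0 0 0'; python3 -c "
from h import *
to(504.5,188.8,180,7.2)
for n in('side','top'):
    im=get_image(n)
    for b in blobs(im,'green',(380,600,-360,-230,60,130)): print(n,b['A'],b['med'],b['zr'],b['rc'])
    for b in blobs(im,'yellow',(400,600,100,270,60,130)): print(n,b['A'],b['med'],b['zr'],b['rc'])
    if n=='top': save(im,'t2.png',(270,150,420,260),4)
"
```

```text
clock: 10.7
tcp_pos: [482.7, -296.6, 193.9]
eef_rot: [0.997, 0.084, 0.0, 0.0]
force: [1.2, -0.1, 0.7]
finger_gap: 38.8
grasp_force: 0.0
clock: 11.0
tcp_pos: [482.4, -296.3, 191.0]
eef_rot: [0.997, 0.084, -0.001, -0.0]
force: [0.7, -0.1, -0.4]
finger_gap: 81.3
grasp_force: 0.0
t 11.0 tcp [ 482.4 -296.3  191. ] yaw 9.58 turn [-0.001  0.001  0.042] shift mm [  82.7 -478.5   11. ] gap 81.3 F [ 0.7 -0.1 -0.4]
side 240 [ 473.29438669 -299.84475535   97.81942793] [68.30271441 99.72583894] ((479.04400634765625, -297.9932556152344), (83.03840637207031, 9.172364234924316), 9.659039497375488)
side 181 [499.98268282 186.58710985  92.93454236] [77.26989178 97.21987949] ((502.9339294433594, 189.2320556640625), (85.74124145507812, 14.780574798583984), 6.8315300941467285)
top 49 [ 458.32056743 -298.25332039   97.1858497 ] [ 76.51712471 102.01197102] ((457.1348571777344, -300.6424560546875), (32.369178771972656, 10.832891464233398), 8.486974716186523)
top 114 [505.09750907 189.10447283  95.76692501] [87.33497331 99.71082401] ((506.01202392578125, 189.34075927734375), (82.19908905029297, 10.34598445892334), 7.6861467361450195)
```

View pics/t2.png

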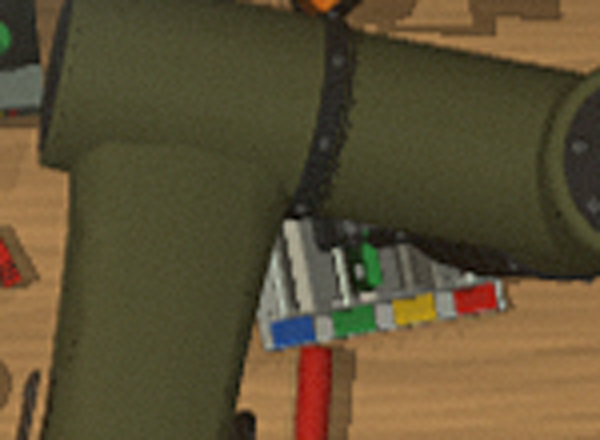

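The top crop is mostly arm, but it shows the green bar in the green-tagged slot. The bar's top is at about 99 mm, so the board is seated. Next is the yellow board.

```bash
python3 -m jog '1 0 0 0 0 0 0.042; 1 0.007 -0.04 0 0 0 0; 1 0.007 -0.04 0 0 0 0; 1 0.007 -0.04 0 0 0 0; 1 0.007 -0.04 0 0 0 0; 1 0.007 -0.04 0 0 0 0; 1 0.007 -0.04 0 0 0 0; 1 0.007 -0.04 0 0 0 0; 1 0.007 -0.04 0 0 0 0; 1 0.007 -0.04 0 0 0 0; 1 0.007 -0.04 0 0 0 0; 1 0.007 -0.04 0 0 0 0'; python3 -m jog '1 0.007 -0.038 0 0 0 0; 1 0 0 0.01 0 0 0; 1 0 0 0 0 0 0; 1 0 0 0 0 0 0;1 0 0 0 0 0 0'; python3 -c "
from h import *
to(505.8,189.3,72,7.2)"
```

```text
clock: 12.3
tcp_pos: [503.7, 151.1, 191.2]
eef_rot: [0.998, 0.063, -0.0, 0.0]
force: [0.3, -0.6, 0.5]
finger_gap: 85.7
grasp_force: 0.0
clock: 12.8
tcp_pos: [506.6, 187.2, 182.2]
eef_rot: [0.998, 0.062, 0.0, 0.0]
force: [-0.5, 0.3, -0.4]
finger_gap: 85.2
grasp_force: 0.0
t 12.8 tcp [506.6 187.2 182.2] yaw 7.1 turn [ 0.    -0.    -0.002] shift mm [ -0.6  -2.2 110.2] gap 85.2 F [-0.5  0.3 -0.4]
```

```bash
python3 -m jog '1 -0.0006 -0.002 0.02 0 0 0; 1 0 0 0.03 0 0 0; 1 0 0 0.03 0 0 0; 1 0 0 0.02 0 0 0; 1 0 0 0.01 0 0 0; 1 0 0 0 0 0 0; 1 0 0 0 0 0 0; 0 0 0 0 0 0 0; -0.5 0 0 0 0 0 0; -1 0 0 0 0 0 0; -1 0 0 0 0 0 0; -1 0 0 0 0 0 0'; python3 -m jog '-1 0 0 0 0 0 0; -1 0 0 0 0 0 0; -1 0 0 0 0 0 0; -1 0 0 0 0 0 0; -1 0 0 0 0 0 0;-1 0 0 0 0 0 0; -1 0 0 0 0 0 0'
python3 - <<'E'
from h import *
to(505.8,189.3,72,7.2)
for n in("side","top"):
    im=get_image(n)
    for b in blobs(im,"yellow",(400,600,150,230,80,115)): print(n,b["A"],b["med"],b["zr"],b["rc"])
E
python3 -m jog '-1 0 0 -0.01 0 0 0; -1 0 0 -0.015 0 0 0; -1 0 0 -0.02 0 0 0; -1 0 0 -0.02 0 0 0; -1 0 0 -0.02 0 0 0; -1 0 0 -0.015 0 0 0; -1 0 0 -0.01 0 0 0; -1 0 0 0 0 0 0; -1 0 0 0 0 0 0'; python3 -c "
from h import *
to(490.7,-343.2,182,9.6)"
```

```text
clock: 14.0
tcp_pos: [505.6, 190.1, 71.9]
eef_rot: [0.998, 0.063, 0.0, -0.0]
force: [-0.5, -1.0, -0.3]
finger_gap: 12.2
grasp_force: 0.0
clock: 14.7
tcp_pos: [505.7, 190.1, 72.1]
eef_rot: [0.998, 0.063, 0.0, -0.0]
force: [0.5, -0.3, 2.2]
finger_gap: 8.9
grasp_force: 59.1
t 14.7 tcp [505.7 190.1  72.1] yaw 7.18 turn [ 0. -0. -0.] shift mm [-0.   0.8  0.1] gap 8.9 F [ 0.5 -0.3  2.2]
side 72 [477.91281764 183.88649439  94.56671525] [83.87351305 97.77968326] ((478.17144775390625, 186.05067443847656), (34.9216423034668, 11.649345397949219), 11.004721641540527)
top 19 [470.66596614 184.63629124  95.78573225] [82.75393703 99.18679548] ((472.0144958496094, 185.25030517578125), (13.627138137817383, 8.518243789672852), 11.846590995788574)
clock: 15.7
tcp_pos: [505.3, 190.1, 181.1]
eef_rot: [0.998, 0.063, -0.001, 0.0]
force: [0.3, -0.2, -1.8]
finger_gap: 8.6
grasp_force: 58.7
t 15.7 tcp [505.3 190.1 181.1] yaw 7.17 turn [ 0.     0.001 -0.042] shift mm [-103.3  523.4   -0.9] gap 8.6 F [ 0.3 -0.2 -1.8]
```

```bash
python3 -m jog '-1 0 0 0 0 0 -0.042; -1 -0.002 0.010 0 0 0 0; -1 -0.004 0.020 0 0 0 0; -1 -0.0059 0.030 0 0 0 0; -1 -0.0061 0.031 0 0 0 0; -1 -0.0061 0.031 0 0 0 0; -1 -0.0061 0.031 0 0 0 0; -1 -0.0061 0.031 0 0 0 0; -1 -0.0061 0.031 0 0 0 0; -1 -0.0061 0.031 0 0 0 0; -1 -0.0061 0.031 0 0 0 0; -1 -0.0061 0.031 0 0 0 0'; python3 -m jog '-1 -0.0061 0.031 0 0 0 0; -1 -0.0061 0.031 0 0 0 0; -1 -0.0061 0.031 0 0 0 0; -1 -0.0061 0.031 0 0 0 0; -1 -0.0061 0.031 0 0 0 0; -1 -0.0059 0.030 0 0 0 0; -1 -0.004 0.020 0 0 0 0; -1 -0.002 0.010 0 0 0 0; -1 0 0 0 0 0 0;-1 0 0 0 0 0 0;-1 0 0 0 0 0 0'
python3 - <<'E'
from h import *
to(490.7,-343.8,120,9.6)
E
```

```text
clock: 16.9
tcp_pos: [496.1, -125.5, 181.1]
eef_rot: [0.997, 0.083, -0.001, 0.0]
force: [0.5, 0.5, -1.0]
finger_gap: 8.7
grasp_force: 58.7
clock: 18.0
tcp_pos: [491.1, -341.9, 182.0]
eef_rot: [0.996, 0.084, 0.0, -0.0]
force: [0.6, -0.3, -1.2]
finger_gap: 8.8
grasp_force: 58.7
t 18.0 tcp [ 491.1 -341.9  182. ] yaw 9.63 turn [ 0.    -0.     0.001] shift mm [-0.7  1.8 62. ] gap 8.8 F [ 0.6 -0.3 -1.2]
```

```bash
python3 -m jog '-1 -0.0006 0.002 0 0 0 0; -1 0 0 0.015 0 0 0; -1 0 0 0.02 0 0 0; -1 0 0 0.015 0 0 0; -1 0 0 0.012 0 0 0;-1 0 0 0 0 0 0;-1 0 0 0 0 0 0'; python3 -c "
from h import *
to(490.7,-344,74,9.6)"; python3 -m jog '-1 0 0 0.008 0 0 0;-1 0 0 0.008 0 0 0;-1 0 0 0.008 0 0 0;-1 0 0 0.007 0 0 0;-1 0 0 0.005 0 0 0; -1 0 0 0 0 0 0;-1 0 0 0 0 0 0'; python3 -c "
from h import *
to(490.7,-344,73,9.6)"
```

```text
clock: 18.7
tcp_pos: [490.7, -345.0, 120.1]
eef_rot: [0.997, 0.084, -0.0, 0.0]
force: [-0.0, -0.1, -1.1]
finger_gap: 9.3
grasp_force: 58.7
t 18.7 tcp [ 490.7 -345.   120.1] yaw 9.58 turn [ 0.001  0.    -0.   ] shift mm [ 0.2 -1.  46.1] gap 9.3 F [-0.  -0.1 -1.1]
clock: 19.4
tcp_pos: [490.4, -344.7, 83.3]
eef_rot: [0.997, 0.083, -0.001, -0.0]
force: [-0.8, 1.6, -0.7]
finger_gap: 8.9
grasp_force: 59.9
t 19.4 tcp [ 490.4 -344.7   83.3] yaw 9.58 turn [-0.001  0.001 -0.   ] shift mm [ 0.5 -0.6 10.3] gap 8.9 F [-0.8  1.6 -0.7]
```

```bash
python3 -m jog '-1 0 -0.0005 0.004 0 0 0;-1 0 0 0.003 0 0 0;-1 0 0 0.002 0 0 0;-1 0 0 0.001 0 0 0; -1 0 0 0.001 0 0 0;-1 0 0 0 0 0 0;-1 0 0 0 0 0 0'; python3 -m jog '-0.7 0 0 0 0 0 0;-0.5 0 0 0 0 0 0;-0.4 0 0 0 0 0 0;-0.4 0 0 0 0 0 0; -0.4 0 0 -0.01 0 0 0; -0.4 0 0 -0.02 0 0 0; -0.4 0 0 -0.03 0 0 0; -0.4 0 0 -0.03 0 0 0;-0.4 0 0 -0.03 0 0 0;-0.4 0 0 0 0 0 0;-0.4 0 0 0 0 0 0'; python3 -c "
from h import *
to(467.7,-34.5,120,29.2)
for n in('side','top'):
    im=get_image(n)
    for c in ('green','yellow'):
      for b in blobs(im,c,(380,600,-380,-230,60,130)): print(n,c,b['A'],b['med'],b['zr'],b['rc'])
    for b in blobs(im,'red',(360,560,-130,70,-5,40)): print('probe',n,b['A'],b['med'],b['rc'])
"
```

```text
clock: 20.1
tcp_pos: [490.7, -344.6, 74.1]
eef_rot: [0.997, 0.084, 0.0, 0.0]
force: [-2.5, 2.4, 5.5]
finger_gap: 8.8
grasp_force: 60.9
clock: 21.2
tcp_pos: [491.0, -344.4, 194.2]
eef_rot: [0.997, 0.084, 0.001, 0.0]
force: [0.9, 0.1, -0.0]
finger_gap: 25.8
grasp_force: 0.0
t 21.2 tcp [ 491.  -344.4  194.2] yaw 9.58 turn [ 0.001 -0.002 -0.342] shift mm [ 130.9 -281.9   74.2] gap 25.8 F [ 0.9  0.1 -0. ]
side green 241 [ 473.90658115 -299.72579756   97.54097352] [67.80243892 99.67944092] ((479.32086181640625, -297.8548889160156), (82.69158935546875, 9.289898872375488), 9.527417182922363)
side yellow 241 [ 482.78794315 -346.40787088   97.81625428] [89.89258711 99.99492578] ((487.44635009765625, -345.120849609375), (83.29495239257812, 9.320487976074219), 9.924708366394043)
probe side 132 [475.07453869 -66.87206906  14.90741573] ((481.497802734375, -62.80780792236328), (58.50598907470703, 14.859029769897461), 26.399755477905273)
probe side 212 [378.84310095   7.60247119  16.56567902] ((382.09185791015625, 3.8363075256347656), (55.6550407409668, 42.77666091918945), 89.67607116699219)
top gre
[... 162 characters left out ...]
0.53520679473877)
top yellow 15 [ 516.15979158 -338.94261391   97.05586568] [ 92.37104802 100.53417492] ((514.9397583007812, -339.21954345703125), (9.160834312438965, 10.976806640625), 1.2416532039642334)
top yellow 44 [ 463.88980215 -347.11223695   98.05689002] [ 90.15996174 101.71407843] ((464.0498352050781, -347.68267822265625), (29.437908172607422, 11.043496131896973), 7.18336296081543)
probe top 75 [481.33027449 -63.74657042  15.58361599] ((480.4866027832031, -63.50292205810547), (45.944610595703125, 17.02458381652832), 23.758426666259766)
probe top 95 [381.42532783   7.28607124  18.21768614] ((378.8662109375, 4.760719299316406), (35.86516189575195, 56.0595817565918), 2.291764497756958)
```

Both boards are seated, with bar tops at about 99 mm. The probe has been knocked, so I measure it again.

```bash
cat >> h.py <<'E'
def probe(n,zt=16.,roi=(400,560,-130,60,-5,40)):
    """handle's top face from pixels, cast on z=zt; pin from bright pixels is not used"""
    im=get_image(n); W=cloud(im); h=cv2.cvtColor(im["frame"],cv2.COLOR_RGB2HSV); m=np.zeros(h.shape[:2],np.uint8)
    for a,b in HS["red"]: m|=cv2.inRange(h,a,b)
    m[~((W[...,0]>roi[0])&(W[...,0]<roi[1])&(W[...,1]>roi[2])&(W[...,1]<roi[3]))]=0
    c=np.argwhere(m)[:,::-1]
    P=np.array([ray(im,u,v,zt) for u,v in c])[:,:2]; q=P-P.mean(0); w,V=np.linalg.eigh(q.T@q); d=V[:,1]*np.sign(V[0,1])
    l=q@d; r=cv2.minAreaRect(P.astype(np.float32))
    return im,P.mean(0),np.degrees(np.arctan2(d[1],d[0])),l.min(),l.max(),r
E
python3 - <<'E'
from h import *
for n in("top","top","side"):
    im,c,a,l0,l1,r=probe(n); print(n,c,round(a,1),l0,l1,r)
    if n=="top": save(im,"p1.png",(250,190,300,240),8)
E
```

```text
top [479.70400977 -62.85151392] 24.3 -23.74818305639957 23.201828649835264 ((479.2614440917969, -62.63079833984375), (46.69413375854492, 15.163728713989258), 25.92327117919922)
top [479.46650684 -63.07502189] 25.0 -23.395359750396004 23.442597517120696 ((479.2614440917969, -62.63079833984375), (46.69413375854492, 15.163728713989258), 25.92327117919922)
side [473.07528843 -67.72989533] 16.9 -55.718614933722385 27.131109693147135 ((437.74920654296875, -50.53595733642578), (47.94715118408203, 119.14122009277344), 63.61517333984375)
```

View pics/p1.png

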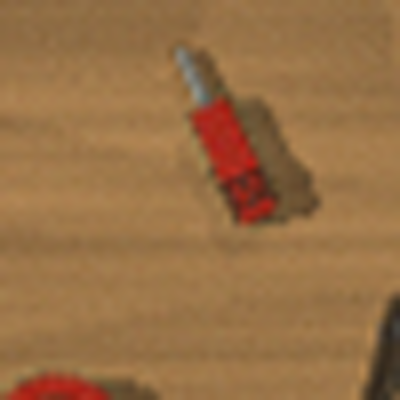

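The crop shows the probe with its pin up-left at (182,48) and its tail at (255,218). That gives a centre of about (479.5,-62.8) and a yaw of about 25°.

```bash
python3 -m jog '0 0 0 0 0 0 -0.09; 0 0 0 0 0 0 -0.09; 0 0 0 0 0 0 -0.09; 0 0.0 0 0 0 0 0; 0 0 0 0 0 0 0; 0 0 0 0 0 0 0'; python3 -c "
from h import *
to(479.5,-62.8,60,25)"
```

```text
clock: 22.05
tcp_pos: [490.5, -344.3, 192.6]
eef_rot: [0.976, 0.216, -0.0, -0.0]
force: [-0.1, -0.7, 0.7]
finger_gap: 42.4
grasp_force: 0.0
t 22.1 tcp [ 490.5 -344.3  192.6] yaw 24.95 turn [-0.     0.    -0.001] shift mm [ 109.  -259.8  132.6] gap 42.4 F [-0.1 -0.7  0.7]
```

```bash
python3 -m jog '0 0.015 -0.036 0 0 0 0; 0 0.016 -0.037 0 0 0 0; 0 0.015 -0.037 0 0 0 0; 0 0.016 -0.038 0 0 0 0; 0 0.016 -0.037 0.025 0 0 0; 0 0.016 -0.038 0.03 0 0 0; 0 0.015 -0.037 0.03 0 0 0; 0 0 0 0.03 0 0 0; 0 0 0 0.018 0 0 0; 0 0 0 0 0 0 0;0 0 0 0 0 0 0;0 0 0 0 0 0 0'; python3 -c "
from h import *
to(479.5,-62.8,3,25)
im,c,a,l0,l1,r=probe('side'); save(im,'p2.png',(230,200,330,275),6)
"
```

```text
clock: 23.25
tcp_pos: [480.2, -63.7, 62.1]
eef_rot: [0.976, 0.216, 0.001, 0.0]
force: [0.1, 0.7, -0.0]
finger_gap: 42.8
grasp_force: 0.0
t 23.2 tcp [480.2 -63.7  62.1] yaw 25.01 turn [ 0.001 -0.002  0.   ] shift mm [-0.3 -1.1 59.1] gap 42.8 F [ 0.1  0.7 -0. ]
```

View pics/p2.png

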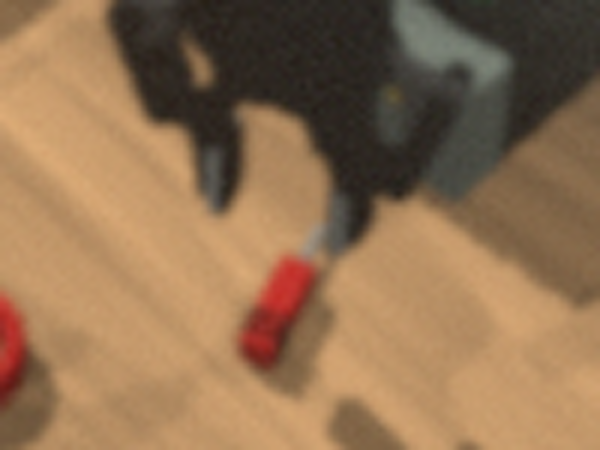

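The fingers straddle the probe, which lies at crop (280,310). I go down and close.

```bash
python3 -m jog '0 0 -0.001 0.015 0 0 0; 0 0 0 0.018 0 0 0; 0 0 0 0.015 0 0 0; 0 0 0 0.007 0 0 0; 0 0 0 0.003 0 0 0; 0 0 0 0 0 0 0; 0 0 0 0 0 0 0'; python3 -m jog '-0.4 0 0 0 0 0 0; -0.6 0 0 0 0 0 0; -1 0 0 0 0 0 0; -1 0 0 0 0 0 0; -1 0 0 0 0 0 0; -1 0 0 0 0 0 0; -1 0 0 0 0 0 0; -1 0 0 0 0 0 0'; python3 -m jog '-1 0 0 -0.01 0 0 0; -1 0 0 -0.02 0 0 0; -1 0 0 -0.03 0 0 0; -1 0 0 -0.03 0 0 0; -1 0 0 -0.01 0 0 0; -1 0 0 0 0 0 0; -1 0 0 0 0 0 0';  python3 - <<'E'
from h import *
to(520,8.6,60,4.95)
np.set_printoptions(precision=1,suppress=True)
for n in("side","top"):
    im=get_image(n)
    for b in blobs(im,"red",(420,545,-130,30,60,140)): print(n,b["A"],b["c"],b["med"],b["zr"],b["rc"])
    if n=="side": save(im,"p3.png",(220,170,320,245),6)
E
```

```text
clock: 24.0
tcp_pos: [479.4, -62.5, 3.2]
eef_rot: [0.976, 0.217, 0.001, 0.0]
force: [-0.1, 0.2, -0.2]
finger_gap: 42.9
grasp_force: 0.0
clock: 24.8
tcp_pos: [479.4, -62.6, 3.2]
eef_rot: [0.976, 0.217, 0.001, 0.0]
force: [-1.1, 0.3, 5.2]
finger_gap: 14.4
grasp_force: 60.7
clock: 25.5
tcp_pos: [478.2, -62.4, 101.1]
eef_rot: [0.976, 0.217, -0.001, -0.0]
force: [0.1, -0.2, -0.5]
finger_gap: 14.1
grasp_force: 60.1
t 25.5 tcp [478.2 -62.4 101.1] yaw 25.04 turn [-0.001  0.002  0.351] shift mm [ 47.7 -67.2  41.1] gap 14.1 F [ 0.1 -0.2 -0.5]
side 98 [274.  225.2] [466.1 -69.2 113.1] [105.5 128.2] ((475.06884765625, -64.05592346191406), (47.82550048828125, 15.596920013427734), 29.05580711364746)
```

View pics/p3.png

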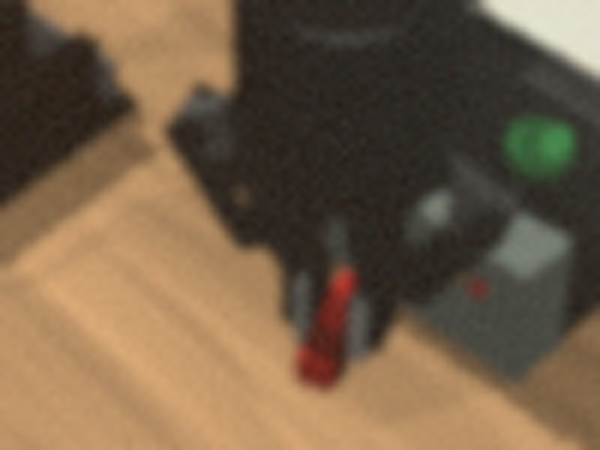

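Side crop: the probe is held at its middle, tail at (320,375) and front at (345,275). I turn it to the tester's yaw and go to the pre-insertion point, and check the frame position from the first picture.

```bash
python3 -m jog '-1 0 0 0 0 0 0.12; -1 0 0 0 0 0 0.12; -1 0 0 0 0 0 0.111; -1 0 0 0 0 0 0'
python3 - <<'E'
from h import *
import pickle
to(508.5,7.6,60,4.95)
I={n:pickle.load(open(n+"0.pkl","rb")) for n in("side","top")}
for n in I:
    im=I[n]; W=cloud(im); h=cv2.cvtColor(im["frame"],cv2.COLOR_RGB2HSV); m=np.zeros(h.shape[:2],np.uint8)
    for a,b in (((0,70,50),(8,255,255)),((168,70,50),(180,255,255))): m|=cv2.inRange(h,a,b)
    s=W[...,2]
    for nm,(z0,z1) in dict(frame=(18,50),stripe=(60,74)).items():
        k=(m>0)&(s>z0)&(s<z1)&(W[...,0]>545)&(W[...,0]<620)&(W[...,1]>-8)&(W[...,1]<40)
        if k.sum()<5: print(n,nm,"few"); continue
        uv=np.argwhere(k)[:,::-1]; mid=(uv.min(0)+uv.max(0))/2
        print(n,nm,k.sum(),uv.mean(0),mid,np.nanmedian(W[k],0),"ray",ray(im,*uv.mean(0),33 if nm=="frame" else 66),ray(im,*mid,33 if nm=="frame" else 66))
    P=W[(W[...,2]>10)&(W[...,2]<55)&(W[...,0]>550)&(W[...,0]<580)&(W[...,1]>-50)&(W[...,1]<80)]
    if len(P)>30:
        A=np.c_[P[:,1],np.ones(len(P))]; print(n,"panel x=a*y+b",np.linalg.lstsq(A,P[:,0],rcond=None)[0],len(P))
E
```

```text
clock: 26.0
tcp_pos: [478.2, -62.6, 101.1]
eef_rot: [0.999, 0.043, -0.001, 0.0]
force: [-0.5, -0.8, -0.3]
finger_gap: 13.9
grasp_force: 60.0
t 26.0 tcp [478.2 -62.6 101.1] yaw 4.88 turn [ 0.     0.002 -0.001] shift mm [ 36.2 -67.4  41.1] gap 13.9 F [-0.5 -0.8 -0.3]
side frame 39 [282.51282051 208.71794872] [282. 209.] [568.67576687   8.8682466   37.07393758] ray [570.04747554  12.70627642  33.        ] [568.35448938  12.84099699  33.        ]
side stripe 44 [286.70454545 197.        ] [286.5 197. ] [583.95184479  13.43205     65.87365433] ray [584.18693195  13.36272927  66.        ] [583.79420873  13.70845217  66.        ]
side panel x=a*y+b [-8.58941082e-02  5.70043264e+02] 461
top frame 8 [253.875 179.25 ] [254.  179.5] [572.78833485  10.88296132  27.82240325] ray [571.8900883   12.84773609  33.        ] [571.11981503  12.47148291  33.        ]
top stripe 30 [253.53333333 173.06666667] [253.5 173. ] [586.6401498   14.06551098  66.36690086] ray [586.52630947  13.97180808  66.        ] [586.72704976  14.06975539  66.        ]
top panel x=a*y+b [-7.94641022e-02  5.73329132e+02] 71
```

```bash
python3 -m jog '-1 0.009 -0.017 0.005 0 0.002 0; -1 0.009 -0.017 0.012 0 0 0; -1 0.009 -0.017 0.012 0 0 0; -1 0.009 -0.016 0.012 0 0 0; -1 0 0 0.016 0 0 0;-1 0 0 0.016 0 0 0; -1 0 0 0 0 0 0;-1 0 0 0 0 0 0;-1 0 0 0 0 0 0'
python3 - <<'E'
from h import *
to(507.2,7.3,28.2,4.95)
s=robot.get_state(); t=s["tcp_pos"]; r=R.from_quat(s["eef_rot"]).as_matrix()
c=t+r[:,0]*0-r[:,2]*4.8
for n in("side","top"):
    im=get_image(n)
    print(n,"expected tail-top",proj(im,c-24*r[:,0]-8*r[:,2]),"head-top",proj(im,c+24*r[:,0]-8*r[:,2]),"tip",proj(im,c+48*r[:,0]),"jack",proj(im,[570,12.7,33]))
    for b in blobs(im,"red",(440,560,-50,60,10,80)): print(n,b["A"],b["c"],b["med"],b["zr"],b["rc"])
    if n=="side": save(im,"p4.png",(240,180,310,236),10)
E
```

```text
clock: 26.9
tcp_pos: [509.7, 7.4, 30.4]
eef_rot: [0.999, 0.043, 0.002, 0.0]
force: [-0.0, -0.4, 0.0]
finger_gap: 14.1
grasp_force: 60.1
t 26.9 tcp [509.7   7.4  30.4] yaw 4.98 turn [ 0.    -0.003  0.   ] shift mm [-2.5 -0.2  2.2] gap 14.1 F [-0.  -0.4  0. ]
side expected tail-top (np.float64(259.60418333441334), np.float64(223.7840834236445)) head-top (np.float64(272.9303323393155), np.float64(213.4628366989654)) tip (np.float64(279.28506040046426), np.float64(210.65058973297488)) jack (np.float64(282.5010833549951), np.float64(208.727946702926))
side 57 [261.75438596 223.38596491] [489.9886877    3.80500994  41.96052655] [34.21147695 46.59532509] ((494.2235412597656, 4.4672369956970215), (24.72380828857422, 14.648021697998047), 10.900723457336426)
top expected tail-top (np.float64(256.60701345740637), np.float64(207.26143699237016)) head-top (np.float64(255.11193169021033), np.float64(191.44496307137703)) tip (np.float64(254.3483144480668), np.float64(183.84997192519856)) jack (np.float64(253.9276161279748), np.float64(179.8649538028804))
```

View pics/p4.png

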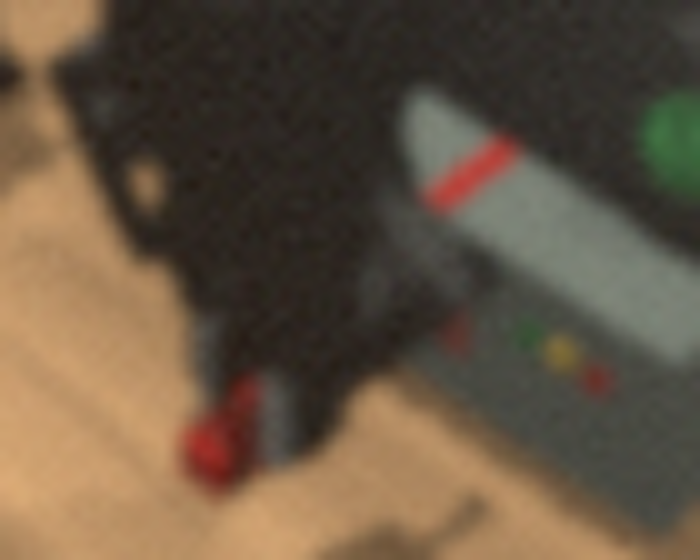

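Side crop: the tail face is at (213,455) and the frame's visible corner at (455,335). I check the handle's height and position in the grasp more closely before pushing.

Run:
```python
from h import *
import pickle
np.set_printoptions(precision=1,suppress=True)
s=robot.get_state(); t=s["tcp_pos"]; M=R.from_quat(s["eef_rot"]).as_matrix()
Q=[]
for i in range(4):
    im=get_image("side"); b=max(blobs(im,"red",(440,560,-50,60,10,80)),key=lambda b:b["A"]); Q.append((b["P"]-t)@M); c=b["c"]
Q=np.vstack(Q); Q[:,2]*=-1   # along probe, across, up from the tip
print(c,len(Q)); print("x pct",np.percentile(Q[:,0],[2,10,25,50,75,90,98])); print("y",np.percentile(Q[:,1],[2,10,50,90,98])); print("up",np.percentile(Q[:,2],[2,10,25,50,75,90,98]))
top=Q[Q[:,0]>-19]; print("top-face up",np.percentile(top[:,2],[10,50,90]),len(top)); tail=Q[Q[:,0]<-21]; print("tail up",np.percentile(tail[:,2],[5,50,95]),np.median(tail[:,0]),len(tail))
# same measure, bench: stripe bias / known grip
I=pickle.load(open("side0.pkl","rb")); b=max([b for b in blobs(I,"red",(400,520,-80,10,-5,40))],key=lambda b:b["A"])
P=b["P"]-np.array([467.7,-34.6,0]); a=np.radians(29); u=np.array([np.cos(a),np.sin(a)]); l=P[:,:2]@u
print("bench: x",np.percentile(l,[2,10,50,90,98]),"up",np.percentile(b["P"][:,2],[2,10,25,50,75,90,98]))
```

```text
[261.7 223.3] 233
x pct [-27.3 -26.5 -23.9 -18.9 -12.6  -8.   -3.7]
y [-7.2 -5.1  1.8  7.8  8.5]
up [ 1.3  4.3  8.6 11.4 12.7 14.1 28.5]
top-face up [ 7.5 12.2 20.3] 117
tail up [ 2.3  9.6 13.9] -25.267814274135674 94
bench: x [-26.8 -25.1  -6.5  14.3  20.4] up [ 1.6  5.  11.6 14.8 15.7 16.8 17.8]
```

```bash
python3 -m jog '-1 0 -0.0002 0.0022 0 -0.003 0; -1 0.004 0 0 0 0 0; -1 0.004 0 0 0 0 0; -1 0.003 0 0 0 0 0; -1 0 0 0 0 0 0;-1 0 0 0 0 0 0'; python3 -c "
from h import *
to(546.1,10.6,28.2,4.95)"; python3 -m jog '-1 0.003 0 0 0 0 0; -1 0.003 0 0 0 0 0; -1 0 0 0 0 0 0;-1 0 0 0 0 0 0'; python3 -c "
from h import *
to(546.1,10.6,28.2,4.95)"
```

```text
clock: 27.8
tcp_pos: [520.1, 8.4, 27.1]
eef_rot: [0.999, 0.043, -0.001, 0.0]
force: [-0.1, 0.0, -1.3]
finger_gap: 14.4
grasp_force: 60.1
t 27.8 tcp [520.1   8.4  27.1] yaw 4.93 turn [ 0.     0.001 -0.   ] shift mm [26.1  0.  -1.1] gap 14.4 F [-0.1  0.  -1.3]
clock: 28.2
tcp_pos: [526.1, 8.9, 27.2]
eef_rot: [0.999, 0.043, -0.001, 0.0]
force: [0.0, -0.1, -0.7]
finger_gap: 14.3
grasp_force: 60.1
t 28.2 tcp [526.1   8.9  27.2] yaw 4.94 turn [ 0.     0.001 -0.   ] shift mm [20.1  0.1 -1. ] gap 14.3 F [ 0.  -0.1 -0.7]
```

```bash
python3 -m jog '-1 0 0 -0.001 0 0.001 0; -1 0.003 0 0 0 0 0; -1 0 0 0 0 0 0; -1 0.003 0 0 0 0 0; -1 0 0 0 0 0 0;-1 0 0 0 0 0 0'; python3 -c "
from h import *
to(546.1,10.6,28.2,4.95)"
```

```text
clock: 28.8
tcp_pos: [532.0, 9.5, 28.2]
eef_rot: [0.999, 0.043, -0.0, 0.0]
force: [0.4, -0.1, -0.1]
finger_gap: 14.4
grasp_force: 60.1
t 28.8 tcp [532.    9.5  28.2] yaw 4.94 turn [ 0.  0. -0.] shift mm [14.1  0.1 -0. ] gap 14.4 F [ 0.4 -0.1 -0.1]
```

No force, and the pin is about 10 mm in. I go on.

```bash
python3 -m jog '-1 0.003 0 0 0 0 0; -1 0.003 0 0 0 0 0; -1 0.003 0 0 0 0 0; -1 0.002 0 0 0 0 0; -1 0 0 0 0 0 0;-1 0 0 0 0 0 0'; python3 -m jog '-1 0.0015 0 0 0 0 0; -1 0.0015 0 0 0 0 0; -1 0 0 0 0 0 0'; python3 -m jog '-1 0.001 0 0 0 0 0;-1 0 0 0 0 0 0'; python3 -m jog '-1 0.001 0 0 0 0 0;-1 0 0 0 0 0 0;-1 0 0 0 0 0 0';  python3 -c "
from h import *
to(546.1,10.6,28.2,4.95)"
```

```text
clock: 29.4
tcp_pos: [542.9, 10.4, 28.1]
eef_rot: [0.999, 0.043, -0.0, 0.0]
force: [-0.8, -0.4, -0.2]
finger_gap: 14.1
grasp_force: 60.1
clock: 29.7
tcp_pos: [546.1, 10.7, 28.3]
eef_rot: [0.999, 0.043, 0.0, 0.0]
force: [0.3, -0.2, -0.9]
finger_gap: 14.1
grasp_force: 60.1
clock: 29.9
tcp_pos: [547.0, 10.8, 28.2]
eef_rot: [0.999, 0.043, 0.0, 0.0]
force: [0.7, 0.9, -1.1]
finger_gap: 14.4
grasp_force: 60.1
clock: 30.2
tcp_pos: [547.7, 10.8, 28.1]
eef_rot: [0.999, 0.043, -0.0, 0.0]
force: [-2.9, 0.3, -0.5]
finger_gap: 14.0
grasp_force: 60.2
t 30.2 tcp [547.7  10.8  28.1] yaw 4.93 turn [ 0.     0.001 -0.   ] shift mm [-1.6  0.  -0.1] gap 14.0 F [-2.9  0.3 -0.5]
```

```bash
python3 -m jog '-1 0.001 0 0 0 0 0;-1 0 0 0 0 0 0'; python3 -m jog '-1 0.001 0 0 0 0 0;-1 0 0 0 0 0 0'; python3 -m jog '-1 0.001 0 0 0 0 0;-1 0 0 0 0 0 0'
```

```text
clock: 30.4
tcp_pos: [547.7, 10.8, 28.0]
eef_rot: [0.999, 0.043, -0.002, 0.0]
force: [-8.4, 0.5, 3.7]
finger_gap: 14.4
grasp_force: 60.6
clock: 30.6
tcp_pos: [547.7, 10.7, 28.0]
eef_rot: [0.999, 0.043, -0.003, 0.0]
force: [-11.6, 0.8, 6.4]
finger_gap: 14.1
grasp_force: 61.0
clock: 30.8
tcp_pos: [547.8, 10.7, 27.9]
eef_rot: [0.999, 0.043, -0.004, 0.0]
force: [-17.3, 1.9, 10.8]
finger_gap: 14.3
grasp_force: 61.4
```

The handle has met the panel. I relax the push, release and rise, then check.

```bash
python3 -m jog '-1 -0.0015 0 0 0 0 0;-1 -0.001 0 0 0 0 0;-1 0 0 0 0 0 0; -0.5 0 0 0 0 0 0;-0.3 0 0 0 0 0 0;-0.1 0 0 0 0 0 0;-0.1 0 0 0 0 0 0; -0.1 0 0 0 0 0 0;-0.1 0 0 0 0 0 0; -0.1 -0.005 0 -0.015 0 0 0; -0.1 -0.01 0 -0.03 0 0 0; -0.1 -0.02 0 -0.04 0 0 0'; python3 -m jog '-0.1 -0.03 0 -0.04 0 0 0;-0.1 -0.03 0 -0.04 0 0 0;-0.1 0 0 0 0 0 0;-0.1 0 0 0 0 0 0'
python3 - <<'E'
from h import *
np.set_printoptions(precision=1,suppress=True)
to(625,-28.7,150,4.95)
for n in("side","top"):
    im=get_image(n)
    for b in blobs(im,"red",(500,575,-60,60,10,55)): print(n,b["A"],b["c"],b["med"],b["zr"],b["rc"])
    for b in blobs(im,"green",(590,660,-80,20,70,100)): print("btn",n,b["A"],b["c"],b["med"],b["zr"],b["rc"][0])
    if n=="side": save(im,"p5.png",(240,150,330,218),7)
E
```

```text
clock: 32.0
tcp_pos: [512.4, 7.5, 113.4]
eef_rot: [0.999, 0.043, -0.002, 0.001]
force: [0.4, 0.1, 0.4]
finger_gap: 38.6
grasp_force: 0.0
clock: 32.4
tcp_pos: [453.8, 2.9, 196.0]
eef_rot: [0.999, 0.043, 0.002, -0.001]
force: [0.1, -0.3, -0.7]
finger_gap: 38.7
grasp_force: 0.0
t 32.4 tcp [453.8   2.9 196. ] yaw 4.97 turn [-0. -0.  0.] shift mm [167.8  46.3  46. ] gap 38.7 F [ 0.1 -0.3 -0.7]
side 144 [276.6 214.6] [545.3   6.8  33.1] [22.3 38.6] ((545.49560546875, 9.657478332519531), (52.69310760498047, 19.30158042907715), 4.583907604217529)
btn side 92 [309.5 194. ] [618.1 -30.9  86.6] [78.6 89.2] (624.283447265625, -30.974002838134766)
top 14 [253.6 180.8] [566.3  14.1  37.5] [30.1 42.1] ((566.2977294921875, 14.331367492675781), (15.696708679199219, 7.2099690437316895), 82.37133026123047)
btn top 77 [267.8 159.3] [624.8 -28.6  85.7] [78.5 90.6] (625.3432006835938, -28.577526092529297)
```

View pics/p5.png

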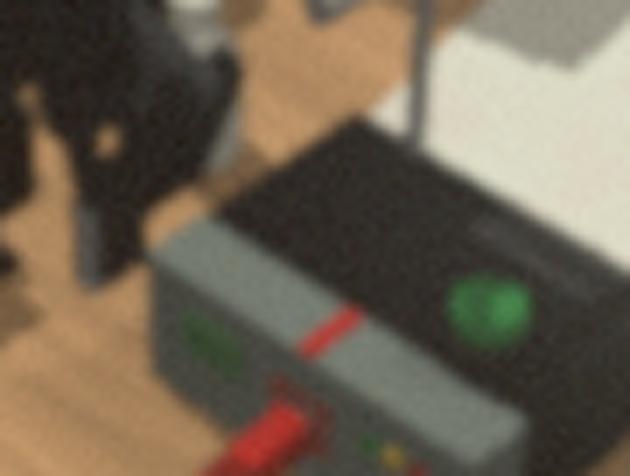

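The probe sits in the socket against the panel (crop (275,435)), and the button is at (490,308). I go above the button with the fingers shut.

```bash
python3 -m jog '-1 0.02 0.01 0 0 0 0; -1 0.03 0.012 0 0 0 0; -1 0.03 0.012 0 0 0 0; -1 0.03 0.012 0 0 0 0; -1 0.03 0 0.015 0 0 0; -1 0.0278 0 0.03 0 0 0; -1 0 0 0.03 0 0 0; -1 0 0 0.018 0 0 0; -1 0 0 0 0 0 0;-1 0 0 0 0 0 0;-1 0 0 0 0 0 0'; python3 -c "
from h import *
to(624.8,-28.8,86,4.95)"
```

```text
clock: 33.6
tcp_pos: [625.7, -28.8, 101.8]
eef_rot: [0.999, 0.043, 0.001, 0.0]
force: [0.2, 0.5, 0.7]
finger_gap: 0.1
grasp_force: 0.0
t 33.6 tcp [625.7 -28.8 101.8] yaw 4.94 turn [ 0.001 -0.002 -0.   ] shift mm [-0.9 -0.1 15.8] gap 0.1 F [0.2 0.5 0.7]
```

```bash
python3 -m jog '-1 0 0 0.005 0 0 0; -1 0 0 0.005 0 0 0; -1 0 0 0 0 0 0;-1 0 0 0 0 0 0'; for i in 1 ; do python3 -m jog '-1 0 0 0.002 0 0 0; -1 0 0 0.002 0 0 0; -1 0 0 0 0 0 0'; done; python3 -m jog '-1 0 0 0.002 0 0 0; -1 0 0 0 0 0 0';  python3 -m jog '-1 0 0 0.002 0 0 0; -1 0 0 0 0 0 0'; python3 -m jog '-1 0 0 0.002 0 0 0; -1 0 0 0 0 0 0'
```

```text
clock: 34.0
tcp_pos: [624.8, -28.7, 90.2]
eef_rot: [0.999, 0.043, -0.0, 0.0]
force: [0.8, -0.3, -0.4]
finger_gap: 0.2
grasp_force: 0.0
clock: 34.3
tcp_pos: [625.2, -28.7, 86.5]
eef_rot: [0.999, 0.043, 0.0, 0.0]
force: [-0.5, -0.9, 1.5]
finger_gap: -0.3
grasp_force: 1.1
clock: 34.5
tcp_pos: [625.2, -28.7, 84.5]
eef_rot: [0.999, 0.043, 0.0, 0.0]
force: [-0.4, 0.6, 3.3]
finger_gap: -0.2
grasp_force: 1.7
clock: 34.7
tcp_pos: [625.2, -28.7, 82.5]
eef_rot: [0.999, 0.043, 0.0, 0.0]
force: [0.5, 1.1, 5.1]
finger_gap: -0.2
grasp_force: 2.3
clock: 34.9
tcp_pos: [625.3, -28.7, 82.1]
eef_rot: [0.999, 0.043, 0.001, 0.0]
force: [-4.1, 1.0, 11.5]
finger_gap: -0.3
grasp_force: 5.2
```

The button bottomed out: z has stopped and the force jumped. I let it go and rise, then look again at the beacon.

```bash
python3 -m jog '-1 0 0 0.001 0 0 0; -1 0 0 0 0 0 0; -1 0 0 -0.005 0 0 0; -1 0 0 -0.01 0 0 0; -1 0 0 -0.02 0 0 0; -1 0 0 -0.03 0 0 0; -1 0 0 -0.04 0 0 0; -1 -0.03 0 0 0 0 0; -1 -0.03 0 0 0 0 0; -1 -0.03 0 0 0 0 0; -1 -0.03 0 0 0 0 0; -1 0 0 0 0 0 0'
python3 - <<'E'
from h import *
np.set_printoptions(precision=1,suppress=True)
to(657.5,-183,200,70)
for n in("side","top"):
    im=get_image(n)
    for c in("yellow","orange"):
        for b in blobs(im,c,(610,700,-230,-140,5,140)):
            P=b["P"]; T=P[P[:,2]>b["zr"][1]-7]; r=cv2.minAreaRect(T[:,:2].astype(np.float32)); print(n,c,b["A"],b["c"],b["med"],b["zr"],b["rc"],"| top face",r,np.median(T,0))
    for b in blobs(im,"green",(590,660,-80,20,70,100)): print("btn",n,b["A"],b["c"],b["med"],b["zr"],b["rc"][0])
    if n=="top": save(im,"b1.png",(290,110,390,170),7)
E
```

```text
clock: 36.1
tcp_pos: [503.1, -39.2, 184.7]
eef_rot: [0.999, 0.043, 0.0, -0.0]
force: [0.4, -0.6, 0.4]
finger_gap: 0.0
grasp_force: 0.0
t 36.1 tcp [503.1 -39.2 184.7] yaw 4.95 turn [-0.  -0.  -1.1] shift mm [-82.3 194.2 -15.3] gap 0.0 F [ 0.4 -0.6  0.4]
side yellow 104 [370.1 216.7] [ 651.6 -188.7  108.8] [ 91.8 118.5] ((654.655517578125, -185.6600341796875), (23.134668350219727, 11.935164451599121), 68.36105346679688) | top face ((653.85400390625, -186.54136657714844), (19.524147033691406, 11.832661628723145), 77.82556915283203) [ 652.8 -187.7  117. ]
side orange 203 [363.5 238.8] [ 648.1 -187.1   32.5] [13.3 35.7] ((655.1432495117188, -185.18182373046875), (36.961334228515625, 35.23948669433594), 40.58346176147461) | top face ((653.778076171875, -181.99290466308594), (37.43618392944336, 28.146657943725586), 32.77346420288086) [ 651.3 -184.4   33.2]
btn side 93 [309.6 194. ] [619.2 -31.3  86.4] [77.1 88.9] (623.6744384765625, -31.101272583007812)
top yellow 54 [321.4 145.6] [ 658.5 -181.9  116.4] [ 99.5 120.6] ((659.84521484375, -183.49020385742188), (23.669435501098633, 13.269278526306152), 68.66634368896484) | top face ((659.7401123046875, -183.54824829101562), (23.6044864654541, 12.67740535736084), 70.87752532958984) [ 660.3 -183.2  117.6]
top orange 100 [317.  152.2] [ 654.7 -181.7   33.6] [17.2 39. ] ((655.1248779296875, -181.6501922607422), (36.43161392211914, 25.378984451293945), 63.68327713012695) | top face ((654.672607421875, -182.75038146972656), (34.86333084106445, 24.51150894165039), 68.73216247558594) [ 654.9 -184.8   34.8]
btn top 42 [266.4 157.9] [628.5 -22.9  87.7] [82.8 90.3] (629.5930786132812, -24.095354080200195)
```

View pics/b1.png

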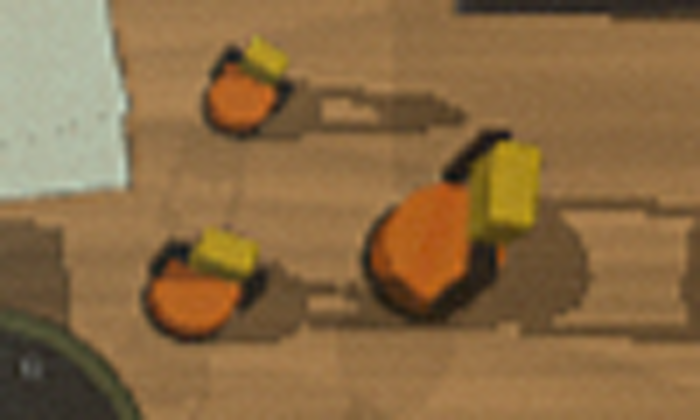

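The crop shows the middle beacon at (195,300) with its grip block at (225,253). I turn the tool so the fingers close along the beacon's x.

```bash
python3 -m jog '0 0 0 0 0 0 0.143;0 0 0 0 0 0 0.143;0 0 0 0 0 0 0.143;0 0 0 0 0 0 0.143;0 0 0 0 0 0 0.143;0 0 0 0 0 0 0.143;0 0 0 0 0 0 0.143' ; python3 -m jog '0 0 0 0 0 0 0.143;0 0 0 0 0 0 0.143;0 0 0 0 0 0 0.143;0 0 0 0 0 0 0.143;0 0 0 0 0 0 0.143;0 0 0 0 0 0 0.143;0 0 0 0 0 0 0.143;0 0 0 0 0 0 0; 0 0 0 0 0 0 0'; python3 -c "
from h import *
to(658,-184.3,180,-110)
print(robot.get_state()['joint_positions'])"
```

```text
clock: 36.9
tcp_pos: [505.9, -38.9, 183.5]
eef_rot: [0.896, -0.444, -0.001, 0.001]
force: [0.2, 0.4, -0.5]
finger_gap: 42.5
grasp_force: 0.0
clock: 37.8
tcp_pos: [505.6, -39.0, 183.7]
eef_rot: [-0.577, 0.817, 0.0, -0.001]
force: [1.0, -0.8, -1.0]
finger_gap: 42.8
grasp_force: 0.0
t 37.8 tcp [505.6 -39.  183.7] yaw -109.55 turn [ 0.001 -0.001  0.008] shift mm [  84.5 -192.9    3.7] gap 42.8 F [ 1.  -0.8 -1. ]
[ 3.20965512e-01 -2.09560833e-01 -2.36011493e-01 -3.69915953e-05
 -1.54573095e+00 -6.62242351e-01]
```

```bash
python3 -m jog '0 0.014 -0.032 0 0 0 0.008; 0 0.014 -0.032 0 0 0 0; 0 0.014 -0.032 0 0 0 0; 0 0.014 -0.032 0 0 0 0; 0 0.014 -0.032 0 0 0 0; 0 0.0145 -0.0329 0 0 0 0; 0 0 0 0.01 0 0 0; 0 0 0 0.02 0 0 0; 0 0 0 0.015 0 0 0;0 0 0 0 0 0 0; 0 0 0 0 0 0 0'; python3 -c "
from h import *
to(658,-184.3,97.5,-110)
im=get_image('side'); save(im,'b2.png',(310,150,430,260),5)
print(robot.get_state()['joint_positions'])"
```

```text
clock: 38.9
tcp_pos: [657.2, -184.6, 139.6]
eef_rot: [-0.573, 0.82, -0.0, -0.0]
force: [-0.4, 0.6, 0.6]
finger_gap: 42.5
grasp_force: 0.0
t 38.9 tcp [ 657.2 -184.6  139.6] yaw -110.15 turn [ 0.    -0.001 -0.003] shift mm [-0.5 -0.6 42.1] gap 42.5 F [-0.4  0.6  0.6]
[ 1.84278152e-02  2.65037764e-01  1.69388611e-01  7.39009941e-04
 -1.47378506e+00 -3.70367687e-01]
```

View pics/b2.png

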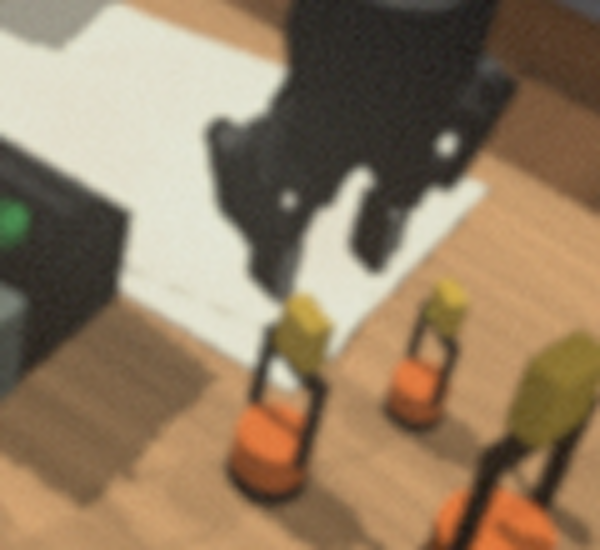

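Side crop: the fingers straddle the middle beacon's block at (305,335). I lower and grip.

```bash
python3 -m jog '0 0 -0.0006 0.01 0 0 0; 0 0 0 0.015 0 0 0; 0 0 0 0.01 0 0 0; 0 0 0 0.007 0 0 0; 0 0 0 0 0 0 0;0 0 0 0 0 0 0; -0.4 0 0 0 0 0 0; -0.6 0 0 0 0 0 0; -1 0 0 0 0 0 0; -1 0 0 0 0 0 0; -1 0 0 0 0 0 0; -1 0 0 0 0 0 0'; python3 -m jog '-1 0 0 0 0 0 0; -1 0 0 0 0 0 0;-1 0 0 0 0 0 0; -1 0 0 0 0 0 0'; python3 -m jog '-1 0 0 -0.01 0 0 0; -1 0 0 -0.02 0 0 0; -1 0 0 -0.02 0 0 0;-1 0 0 -0.01 0 0 0;-1 0 0 0 0 0 0;-1 0 0 0 0 0 0'
python3 - <<'E'
from h import *
np.set_printoptions(precision=1,suppress=True)
to(560,57,250,-85.05)
for n in("side","top"):
    im=get_image(n)
    for c in("yellow","orange"):
        for b in blobs(im,c,(610,700,-230,-140,55,200)): print(n,c,b["A"],b["c"],b["med"],b["zr"],b["rc"])
E
```

```text
clock: 40.15
tcp_pos: [658.3, -185.1, 98.1]
eef_rot: [-0.572, 0.82, -0.001, 0.0]
force: [0.0, -1.0, 4.9]
finger_gap: 12.6
grasp_force: 62.1
clock: 40.55
tcp_pos: [658.3, -185.1, 98.1]
eef_rot: [-0.572, 0.82, -0.001, 0.0]
force: [-0.2, 0.0, 4.8]
finger_gap: 12.8
grasp_force: 62.3
clock: 41.15
tcp_pos: [657.6, -184.7, 156.0]
eef_rot: [-0.572, 0.82, 0.001, -0.0]
force: [0.6, -0.2, -1.8]
finger_gap: 12.7
grasp_force: 61.5
t 41.1 tcp [ 657.6 -184.7  156. ] yaw -110.23 turn [ 0.   0.  -0.4] shift mm [-249.2   76.3  -94. ] gap 12.7 F [ 0.6 -0.2 -1.8]
side yellow 47 [377.9 199.3] [ 653.3 -194.3  169.3] [149.3 175.6] ((656.0139770507812, -193.11595153808594), (18.885299682617188, 8.452714920043945), 21.6545352935791)
side orange 201 [367.4 223.9] [ 646.9 -188.    89.8] [70.5 93. ] ((653.9496459960938, -186.8611297607422), (33.981178283691406, 31.800445556640625), 18.853919982910156)
top orange 45 [316.6 148.5] [ 656.6 -173.1   89.8] [77.3 93. ] ((656.752685546875, -171.59629821777344), (13.764487266540527, 27.949195861816406), 80.7409439086914)
```

```bash
python3 -m jog '-1 0 0 -0.01 0 0 -0.1; -1 0 0 -0.02 0 0 -0.1; -1 0 0 -0.015 0 0 -0.1; -1 0 0 -0.009 0 0 -0.1; -1 -0.015 0.0045 0 0 0 0; -1 -0.025 0.0075 0 0 0 0; -1 -0.03 0.0092 0 0 0 0; -1 -0.03 0.0092 0 0 0 0; -1 -0.03 0.0092 0 0 0 0; -1 -0.03 0.0092 0 0 0 0; -1 -0.03 0.0092 0 0 0 0; -1 -0.03 0.0092 0 0 0 0'; python3 -m jog '-1 -0.02 0.006 0 0 0 0; -1 -0.009 0.003 0 0 0 0; -1 0 0 0 0 0 0; -1 0 0 0 0 0 0;-1 0 0 0 0 0 0'
python3 - <<'E'
from h import *
np.set_printoptions(precision=1,suppress=True)
to(560.6,57,210,-85.05)
for n in("side","top"):
    im=get_image(n); W=cloud(im)
    for c in("yellow","orange"):
        for b in blobs(im,c,(500,610,0,120,80,260)): print(n,c,b["A"],b["c"],b["med"],b["zr"],b["rc"])
    P=W[(abs(W[...,0]-645)<60)&(abs(W[...,1]-64)<30)&(W[...,2]>155)&(W[...,2]<192)]
    if len(P)>10: print(n,"hook",len(P),cv2.minAreaRect(P[:,:2].astype(np.float32)),np.percentile(P[:,0],[3,97]))
E
```

```text
clock: 42.45
tcp_pos: [579.1, 33.2, 209.8]
eef_rot: [0.723, -0.691, -0.001, 0.001]
force: [0.2, -0.2, -1.0]
finger_gap: 12.6
grasp_force: 61.4
clock: 42.95
tcp_pos: [570.3, 59.4, 210.9]
eef_rot: [0.723, -0.691, -0.0, 0.0]
force: [0.4, -0.3, -0.1]
finger_gap: 12.8
grasp_force: 61.4
t 43.0 tcp [570.3  59.4 210.9] yaw -87.38 turn [ 0. -0. -0.] shift mm [1.5 9.8 0.9] gap 12.8 F [ 0.4 -0.3 -0.1]
side yellow 50 [273.6 145.1] [570.3  48.5 216.3] [203.3 230.5] ((569.4471435546875, 51.03899002075195), (15.214092254638672, 9.327981948852539), 16.24842071533203)
side orange 186 [270.1 170.7] [562.1  52.  144.6] [125.1 148.2] ((566.120849609375, 58.0218505859375), (33.72133255004883, 32.15464782714844), 60.56871795654297)
side hook 81 ((645.73046875, 63.133907318115234), (68.74071502685547, 8.929228782653809), 3.6906514167785645) [612.8 677.2]
```

```bash
python3 -m jog '-1 0.0019 0 0 0 0 -0.04; -1 0 -0.005 0 0 0 0; -1 0 -0.01 0 0 0 0; -1 0 -0.01 0 0 0 0; -1 0 -0.01 0 0 0 0; -1 0 0 0 0 0 0; -1 0 0 0 0 0 0'; python3 -c "
from h import *
to(645,64,187,-85.05)"; python3 -m jog '-1 0 -0.01 0 0 0 0; -1 0 -0.01 0 0 0 0; -1 0 -0.01 0 0 0 0; -1 0 -0.008 0 0 0 0; -1 0 -0.002 0 0 0 0; -1 0 0 0 0 0 0; -1 0 0 0 0 0 0'
python3 - <<'E'
from h import *
to(645,64,187,-85.05)
for n in("side","top"):
    im=get_image(n); W=cloud(im)
    for c in("yellow","orange"):
        for b in blobs(im,c,(590,690,0,120,80,260)): print(n,c,b["A"],b["c"],np.round(b["med"],1),b["zr"],b["rc"])
    if n=="side": save(im,"h1.png",(260,110,340,175),8)
E
```

```text
clock: 43.75
tcp_pos: [605.3, 61.3, 210.6]
eef_rot: [0.737, -0.676, -0.0, 0.001]
force: [0.7, -0.2, -0.7]
finger_gap: 12.8
grasp_force: 61.4
t 43.8 tcp [605.3  61.3 210.6] yaw -85.04 turn [ 0.001 -0.     0.   ] shift mm [  0.8 -39.8  23.6] gap 12.8 F [ 0.7 -0.2 -0.7]
clock: 44.45
tcp_pos: [644.9, 64.8, 211.2]
eef_rot: [0.737, -0.676, 0.0, 0.0]
force: [-0.1, 0.2, -0.9]
finger_gap: 12.6
grasp_force: 61.4
t 44.5 tcp [644.9  64.8 211.2] yaw -85.01 turn [ 0.    -0.     0.001] shift mm [ 0.8 -0.1 24.2] gap 12.6 F [-0.1  0.2 -0.9]
side yellow 36 [295.08333333 132.19444444] [643.9  54.1 215.6] [203.06608439 230.35162948] ((644.6190795898438, 55.92178726196289), (13.181207656860352, 7.558463096618652), 11.462528228759766)
side orange 153 [290.76470588 157.58169935] [635.5  56.6 144.6] [126.04989182 147.81505017] ((640.2310791015625, 64.38363647460938), (34.81618118286133, 30.512311935424805), 55.73619079589844)
top orange 14 [240.35714286 149.07142857] [643.9  50.7 147.6] [136.34980779 150.44857725] ((643.5628662109375, 51.84990310668945), (18.808286666870117, 5.633865833282471), 0.48746493458747864)
```

No contact on the way in. I lower it onto the arm.

```bash
python3 -m jog '-1 0 0 0.006 0 0 0; -1 0 0 0.006 0 0 0; -1 0 0 0.005 0 0 0; -1 0 0 0.003 0 0 0; -1 0 0 0 0 0 0;-1 0 0 0 0 0 0'; python3 -m jog '-1 0 0 0.0015 0 0 0;-1 0 0 0 0 0 0'; python3 -m jog '-1 0 0 0.0015 0 0 0;-1 0 0 0 0 0 0'; python3 -m jog '-1 0 0 0.001 0 0 0;-1 0 0 0 0 0 0'
```

```text
clock: 45.15
tcp_pos: [645.0, 64.7, 191.3]
eef_rot: [0.737, -0.676, 0.0, 0.0]
force: [-0.3, 0.6, -0.9]
finger_gap: 13.0
grasp_force: 61.4
clock: 45.35
tcp_pos: [644.9, 64.8, 189.7]
eef_rot: [0.737, -0.676, 0.0, -0.0]
force: [-0.3, 0.2, -0.8]
finger_gap: 12.8
grasp_force: 61.4
clock: 45.55
tcp_pos: [644.9, 64.8, 188.0]
eef_rot: [0.737, -0.676, -0.0, 0.0]
force: [-0.1, 0.3, -2.2]
finger_gap: 12.7
grasp_force: 61.4
clock: 45.75
tcp_pos: [644.9, 64.8, 187.1]
eef_rot: [0.737, -0.676, 0.0, 0.0]
force: [0.1, -0.4, -1.3]
finger_gap: 12.6
grasp_force: 61.4
```

```bash
python3 -m jog '-1 0 0 0.001 0 0 0;-1 0 0 0 0 0 0'; python3 -m jog '-1 0 0 0.0005 0 0 0;-1 0 0 0 0 0 0'; python3 -m jog '-1 0 0 0.0005 0 0 0;-1 0 0 0 0 0 0'
```

```text
clock: 45.95
tcp_pos: [645.0, 64.8, 187.0]
eef_rot: [0.737, -0.676, 0.0, -0.0]
force: [-0.9, -0.1, 2.3]
finger_gap: 12.4
grasp_force: 61.9
clock: 46.15
tcp_pos: [645.0, 64.8, 186.8]
eef_rot: [0.737, -0.676, 0.0, -0.0]
force: [-2.5, 0.3, 5.8]
finger_gap: 12.4
grasp_force: 62.3
clock: 46.35
tcp_pos: [645.1, 64.7, 186.8]
eef_rot: [0.737, -0.676, 0.001, -0.001]
force: [-2.9, 0.6, 6.4]
finger_gap: 12.8
grasp_force: 62.6
```

Contact came at the expected height. I relax, open slowly and rise straight.

```bash
python3 -m jog '-1 0 0 -0.0012 0 0 0;-1 0 0 0 0 0 0; -0.65 0 0 0 0 0 0;-0.6 0 0 0 0 0 0;-0.5 0 0 0 0 0 0;-0.4 0 0 0 0 0 0;-0.4 0 0 0 0 0 0;-0.4 0 0 -0.003 0 0 0;-0.4 0 0 -0.005 0 0 0;-0.4 0 0 -0.01 0 0 0; -0.4 0 0 -0.02 0 0 0; -0.4 0 0 -0.02 0 0 0'; python3 -m jog '-0.4 0 0 -0.02 0 0 0; -0.4 0 0.03 0 0 0 0; -0.4 0 0.04 0 0 0 0; -0.4 0 0.04 0 0 0 0; -0.4 0 0.04 0 0 0 0;-0.4 0 0.04 0 0 0 0;-0.4 0 0 0 0 0 0;-0.4 0 0 0 0 0 0;-0.4 0 0 0 0 0 0;-0.4 0 0 0 0 0 0;-0.4 0 0 0 0 0 0;-0.4 0 0 0 0 0 0'
python3 - <<'E'
from h import *
np.set_printoptions(precision=1,suppress=True)
to(645,64,187,-85.05)
for n in("side","top"):
    im=get_image(n)
    for c,roi in(("yellow",(590,690,0,120,80,260)),("orange",(590,690,0,120,80,260)),("green",(380,600,-360,-230,80,130)),("yellow",(380,600,-380,-230,80,130)),("red",(500,575,-60,60,10,50)),("green",(590,660,-80,20,70,100))):
        for b in blobs(im,c,roi): print(n,c,b["A"],b["c"],b["med"],b["zr"],b["rc"])
    if n=="side": save(im,"end.png",(160,90,512,384),2)
E
```

```text
clock: 47.55
tcp_pos: [644.9, 64.7, 245.9]
eef_rot: [0.737, -0.676, 0.0, -0.0]
force: [0.2, 0.2, 0.3]
finger_gap: 25.9
grasp_force: 0.0
clock: 48.75
tcp_pos: [456.0, 48.3, 263.9]
eef_rot: [0.737, -0.676, -0.0, 0.001]
force: [-0.3, 0.3, -0.5]
finger_gap: 25.2
grasp_force: 0.0
t 48.8 tcp [456.   48.3 263.9] yaw -85.03 turn [ 0. -0.  0.] shift mm [   0.7 -189.7   76.9] gap 25.2 F [-0.3  0.3 -0.5]
side yellow 113 [291.6 138.7] [638.7  60.3 195.5] [180.5 206.9] ((642.8506469726562, 64.0509033203125), (14.96284008026123, 22.941492080688477), 5.316873550415039)
side orange 169 [290.5 164.4] [636.8  57.1 121.2] [101.7 124.4] ((640.7705688476562, 64.21092224121094), (37.390560150146484, 31.335018157958984), 54.51130294799805)
side green 213 [358.7 298.5] [ 474.8 -299.4   97.8] [ 88.5 100.3] ((478.8670654296875, -298.04644775390625), (83.33250427246094, 8.938956260681152), 10.03490924835205)
side yellow 229 [382.5 312.6] [ 484.5 -346.5   97.9] [90.6 99.9] ((487.9406433105469, -345.25830078125), (83.57643127441406, 9.247696876525879), 10.1400146484375)
side red 143 [276.4 214.6] [545.2   6.7  3
[... 725 characters left out ...]
3633, 14.129805564880371), 6.649337291717529)
top green 109 [360.6 205.8] [ 487.5 -295.6   97.5] [ 90.  102.2] ((482.57830810546875, -296.7279357910156), (83.70867156982422, 11.508752822875977), 9.814199447631836)
top yellow 109 [376.8 202.6] [ 495.7 -342.9   98.2] [ 91.2 102.2] ((491.4806823730469, -343.5660705566406), (80.53744506835938, 11.714062690734863), 7.899466514587402)
top red 10 [255. 181.] [565.9   9.5  36.9] [33.2 40. ] ((566.5632934570312, 8.806654930114746), (13.179072380065918, 6.532585620880127), 44.406558990478516)
top green 77 [267.7 159.4] [624.9 -28.6  86.7] [77.8 90.8] ((624.606201171875, -27.470870971679688), (26.942853927612305, 26.204269409179688), 88.69609832763672)
```

View pics/end.png

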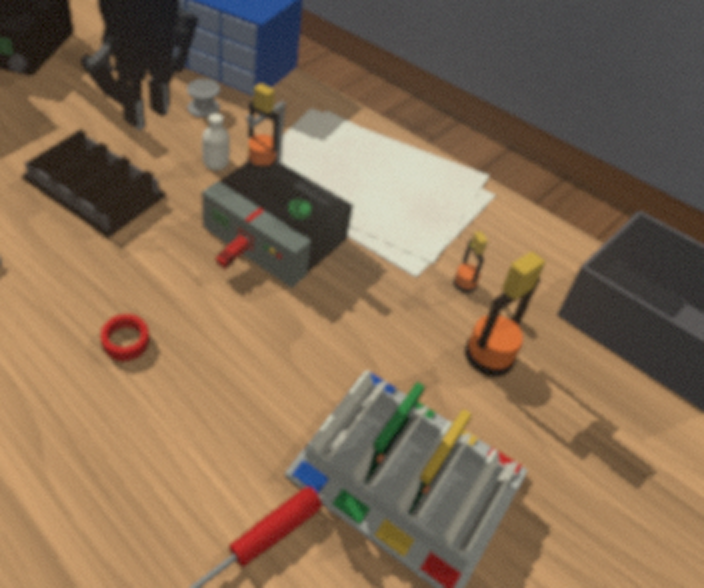

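The final view shows everything in place: the green board at (400,420) and the yellow at (445,450) in their own slots, the rack empty, the probe in its socket at (235,250), and the beacon hanging on the hook at (263,130). I hand the job in.

```bash
python3 -c "
from h import *
print(ticket.close_job())"
```

```text
the job is handed in; nothing more can be done
None
```

The job is done and handed in: the green and yellow boards (the only two in the rack) are seated in their slots, the probe is fully in, the start button was pressed and released, and the middle-sized beacon hangs on the hook. The judge's result was not shown.

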